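# Dock a hard drive in the free rack bay and select that bay

### The arm

A 7-joint arm with a two-finger parallel gripper is mounted at the origin on the work surface. World frame = base frame: x ahead of the robot, y to its left, z up, the work surface at z = 0. Lengths are in m, angles in rad, forces in N, time in s.
With the tool pointing down it reaches from about 0.425 to 0.925 m from the base axis. Payload 6.8 kg.
Tool frame: the origin (TCP) lies at the very end of the fingers, on their centre line; the grasp point (between the pads) lies 19 mm behind it; z points along the fingers, x is the direction in which the jaws open and shut, and the axes are right-handed (so a half turn about z gives the same grasp; the last joint's range is limited). The gripper opens to 85 mm and grips with 20 to 120 N. Pads are 22 mm wide; open, the fingers measure 114 mm over their backs; the gripper's body (76 mm by 85 mm) begins 54 mm behind the grasp point. The pads swing forward as they close: fully open they stand 13 mm farther back than shut.
Start: joints at [-1.272, 0.477, 0.022, 1.555, -0.011, 1.109, -0.083], TCP at [0.267, 0.62, 0.198] pointing down, gripper open.
Joint ranges: [-2.96, 2.96], [-0.34, 2.1], [-1.41, 1.46], [0.24, 2.44], [-1.37, 4.51], [0.17, 1.92], [-2.96, 2.96]. Speed limits (rad/s): [2.39, 2.39, 3.14, 3.14, 3.14, 3.14, 3.14].

### API

Orientations are given as a unit quaternion [w, x, y, z].
In Python, from station import get_obs, read_camera, calibration, hand_in, recognise, outline_of, place_of gives the robot as it stands.
- The arm moves only by the tool move_arm, never from a script. Its argument "steps" is a list of rows, each an object with "fingers": the finger opening in mm, from 0 to 85.4; "translation": the shift along the world's x, y, z in mm, a list of three; "turn": the turn about the world's z in rad. In form: [{"fingers": fingers, "translation": [dx, dy, dz], "turn": turn}, ...]. A call has 1 to 10 rows; each row shifts and turns the commanded pose from where the row before left it; what a row does not reach is not made up. A row lasts 1/8 s, in which the tool goes at most 62.5 mm and 10.7 degrees, less where a joint would pass 70% of its speed; a pose out of reach is approached as far as the arm can. A call with a gripper value outside its range is refused whole. The fingers move at their own pace and stop on an object; "newtons" is the grip in N (left out, the last holds). Time passes only in rows, so rows that do not move let the fingers close. It gives the time, the measured TCP pose, the force and the opening at its end, in the units of the state.
- get_obs(): the state, without advancing time (a new reading comes with each control period).
- read_camera(name): name is "scene" or "top"; returns the picture (480x640x3 uint8, blue, green, red); there is no depth.
- calibration(name): a dict with "camera_matrix" (3x3 intrinsics, pixels), "rvec" (rotation vector, rad) and "tvec" (3), from world to camera coordinates, as OpenCV has them. Camera axes: x right, y down, z forward; pixel columns grow to the right and rows downward; lengths in m; the calibration is good to about 2 mm. A picture is of the moment at which its call begins. calibration takes no time and is no camera call.
- hand_in(): hands the job in, once; it reports no verdict.
Trained networks look in the newest picture that a camera, given by its name, has taken for a name from the list of things; names that differ only in an ending like _2 or _b are one class to them, and where a whole thing is asked for, a point or a joint stands for the part that bears it (a point fixed in the world has none). Each returns a list of dicts, best first, with "conf" (0 to 1); they miss things now and then, are a little off and sometimes report something else, mostly with a low value. They report only what shows in the picture. A call takes as long as a camera call.
- recognise(camera, name): "xy" ([column, row] in pixels, amid what is visible of it).
- outline_of(camera, name): "mask" (480x640 bool, what is visible of it) and "xy" ([column, row] in pixels, amid what is visible of it).
- place_of(camera, name): "xy" ([column, row] in pixels: a listed point, or the origin of a listed thing).
The state is a dict: "t": time; "q": joint angles; "joint_vel": joint speeds; "joint_torque": joint torques, N m; "eef_pos": TCP position; "tool_rot": TCP orientation; "contact_force": force on the tool from outside, world axes, zero at the start; "torque": the same for the moment, N m; "gripper_width": opening from 0.0 (shut) to 1.0 (fully open).
Only numpy, scipy, OpenCV 4.12 (cv2) and the standard library are available. Lean on these libraries where they do the work, as an engineer would, in place of code of your own. Each camera call takes 0.05 s, during which the arm holds its last target.

### The job

Take the hard drive out of the leaning cradle along its slope, without wrenching it against the cradle, and stand it upright, on the same long edge, in the free bay of the drive rack with its connector end towards the connectors, pushing it steadily back, without slamming it, until the connector is fully home. Then, with the drive connected, turn the selector knob from off to that bay's position, and let everything go. Do not disturb the parked drives, the screwdriver or the parts tray.

Things in the scene. Friction and masses are not known exactly. Their poses are not given: they have to be found in the camera images.
- drive_center (a point): Centre of the hard drive to dock: solid slab 147 long, 102 tall, 26 mm thick, 0.5-0.75 kg, the only one in the cradle. x: along its length to the connector end; y: through the thickness (bright cover +y, circuit board -y); z: from the long edge it stands on to its upper long edge. Starts lying back 40 deg, upper edge towards the robot, 1-2 mm play. Grip across the 26 mm at the upper edge.
- drive_plug_end (a point): Middle of the drive's connector end face (small black plug in it), 73.5 mm from its centre; must face the rack's connectors.
- cradle: Bent aluminium cradle, fixed. Origin under its base, y along the drive (connector end at +y), z up. The middle of the drive's lower edge rests 28 mm above the origin; the drive slopes 40 deg from vertical, up towards -x. The back rest reaches 49 mm up the slope, the front lip 15 mm; above these both faces are free. Lift the drive 25 mm along the slope before turning it.
- rack: Drive rack, fixed: grey base 220 (x) by 214 (y), 12 mm thick. Origin under its centre, x along the bays to the connectors at the rear, z up. Bays at y = +62 (left, 1 stud), 0 (middle, 2) and -62 mm (right, 3): slots 30 mm wide between black rails with rounded tops, 49 mm above the bench, x -70 to +60 mm. A green cross bar at the rear, 62 mm high, carries the connectors.
- card: White card, 85 by 22 mm, flat on the floor of the free bay (the only one without a parked drive). Origin on the bay's floor (12 mm above the bench), mid-width, at rack x = -12 mm; axes as the rack's. A docked drive's centre is 51 mm above it and 18 to 26 mm to +x: the cross bar is adjustable, so find home by feel. Lower the drive with its centre at card x = -5 mm or less, then push it to +x.
- plug_left (a joint): How far the left bay's black connector block (20 mm wide, mid-bay, 16 to 56 mm above the bench) is pushed back, m: 0 at the start, 0.008 fully home at a firm stop. It takes about 6 N all along, plus the drive's friction on the floor (up to 7 N), and stays where it is left. Pushed from high up the drive tends to tip and jam; low on its end face it slides.
- plug_middle (a joint): The same for the middle bay.
- plug_right (a joint): The same for the right bay.
- selector: Selector box, fixed: 100 by 100 mm, 50 mm tall, knob in the middle of its top. Origin under its centre, x away from the robot, z up. White marks round the knob: a dash (off) at 45 deg to the left (+y) of +x, then clockwise one dot (left bay) at 15 deg left, two dots (middle bay) 15 deg right, three dots (right bay) 45 deg right.
- dial_grip (a point): Point on the knob's upright axis, 74 mm above the bench; its x axis is where the white pointer line points. The black grip bar is 60 mm long (along the pointer), 14 mm wide, from 55 to 88 mm above the bench, on a round skirt of 31 mm radius whose top is 55 mm above the bench.
- dial (a joint): Knob angle, rad, growing clockwise seen from above: 0 off, 0.524 left bay, 1.047 middle bay, 1.571 right bay. A spring detent holds it at each (up to about 0.15 N m to leave one).
- parked_a_center (a point): Centre of a parked drive, same kind, standing in a bay clear of its connector. Not to be disturbed.
- parked_b_center (a point): Centre of the other parked drive. Not to be disturbed.
- screwdriver: Loose blue screwdriver, 190 mm long, on the bench. Not to be disturbed.
- tray: Loose clear parts tray, 150 by 110 by 35 mm, origin under its centre. Not to be disturbed.

How it is judged:
On the way, in this order (a step that is already met when the one before it is completed fails the run):
1. the drive stands in the free bay with that bay's connector fully home (y of drive_center in the frame of card between -0.005 and 0.005 m and z of drive_center in the frame of card between 0.047 and 0.056 m and x of drive_center in the frame of card between 0.014 and 0.031 m and angle between drive_center's own z axis and vertical below 0.125 rad and x of drive_plug_end in the frame of card above 0.08 m and ((y of card in the frame of rack between 0.03 and 0.09 m and value of joint plug_left above 0.0065 m) or (y of card in the frame of rack between -0.03 and 0.03 m and value of joint plug_middle above 0.0065 m) or (y of card in the frame of rack between -0.09 and -0.03 m and value of joint plug_right above 0.0065 m))), for 0.2 s.
2. the selector stands at that bay's position (((y of card in the frame of rack between 0.03 and 0.09 m and value of joint dial between 0.403599 and 0.643599 rad) or (y of card in the frame of rack between -0.03 and 0.03 m and value of joint dial between 0.927198 and 1.1672 rad) or (y of card in the frame of rack between -0.09 and -0.03 m and value of joint dial between 1.4508 and 1.6908 rad))), for 0.2 s.
At the end, for the whole second after the job is handed in: Drive at rest, upright (7 degrees) on its long edge, connector end to the rear, on the free bay's floor, centre within 5 mm of the bay's middle, 47-56 mm above and 14-31 mm behind the card's middle; that bay's connector at least 6.5 of 8 mm back; knob within 0.12 rad of that bay's position (all of step 1 and ((y of card in the frame of rack between 0.03 and 0.09 m and value of joint dial between 0.403599 and 0.643599 rad) or (y of card in the frame of rack between -0.03 and 0.03 m and value of joint dial between 0.927198 and 1.1672 rad) or (y of card in the frame of rack between -0.09 and -0.03 m and value of joint dial between 1.4508 and 1.6908 rad)) and linear speed of drive below 0.01 m/s and angular speed of drive below 0.05 rad/s); the robot touches nothing.
It fails at once if the drive is wrenched against the cradle (over 38 N) (contact force between drive and cradle above 38 N).
It fails at once if the drive is slammed into the connector (the connector is driven back faster than 0.15 m/s) (velocity of joint any of plug_left, plug_middle, plug_right above 0.15 m/s).
It fails at once if the knob is turned to a bay's position before the drive is connected (value of joint dial above 0.3 rad and not ((y of card in the frame of rack between 0.03 and 0.09 m and value of joint plug_left above 0.0065 m) or (y of card in the frame of rack between -0.03 and 0.03 m and value of joint plug_middle above 0.0065 m) or (y of card in the frame of rack between -0.09 and -0.03 m and value of joint plug_right above 0.0065 m))).
It fails at once if a parked drive is moved more than 8 mm or tipped more than 6 degrees (distance of any of parked_a_center, parked_b_center from where it was at the start of the episode above 0.008 m or angle between any of parked_a_center, parked_b_center's own z axis and vertical above 0.105 rad).
It fails at once if the screwdriver or the parts tray is moved more than 15 mm (distance of any of screwdriver, tray from where it was at the start of the episode above 0.015 m).
It also fails if it takes over 69 s, if anything falls off the work surface, if the arm or the gripper's body presses on something with over 40 N, if the wrist force passes 120 N, or if a joint passes its speed limit or range.

## Working session

There is one attempt and no reset: what is moved stays moved. The work goes in short steps, Python scripts to look and compute and a tool call to move; the robot and the scene stay as the last step left them, time stands still between calls to the robot, and variables do not carry over. Pictures are saved under pics/ and viewed, and the job is handed in when it is done.

Besides the shell and the picture viewer there is one more tool, called after ">>>" as name(argument=value, ...) on one line, values as JSON. move_arm: Moves the arm, as the interface text tells. Its arguments: {"type":"object","properties":{"steps":{"type":"array"},"newtons":{"type":"number"}},"required":["steps"]}

```bash
ls; mkdir -p pics
python3 - <<'E'
from station import *
import cv2
print(get_obs())
for n in("scene","top"):
    im=read_camera(n); cv2.imwrite(f"pics/{n}0.png",im); print(n,calibration(n))
E
```

```text
pics
{'t': 0.0, 'q': array([-1.27210013,  0.4777827 ,  0.02235496,  1.5564091 , -0.01148757,
        1.10927945, -0.0831222 ]), 'joint_vel': array([ 0.00165225,  0.00044503, -0.00219927,  0.00045569, -0.000544  ,
       -0.00136197,  0.00016402]), 'joint_torque': array([ 1.19664503e-03, -5.96454120e+01,  1.60864245e+00, -2.81201506e+01,
        1.26033343e-02,  9.27218614e-03, -3.99417024e-05]), 'eef_pos': array([0.26685922, 0.61933482, 0.19745561]), 'tool_rot': array([ 5.40724653e-04,  8.35366812e-01,  5.49692208e-01, -6.88036194e-04]), 'contact_force': array([-0.11661136, -0.07196745,  0.54681174]), 'torque': array([-0.03241963, -0.02496832,  0.0118344 ]), 'gripper_width': 1.0031015886945016}
scene {'camera_matrix': array([[437.74192104,   0.        , 315.86427552],
       [  0.        , 437.74192104, 244.6186335 ],
       [  0.        ,   0.        ,   1.        ]]), 'rvec': array([ 2.30603661,  0.96706027, -0.3385479 ]), 'tvec': array([-0.4559843 , -0.25978556,  1.12534132])}
top {'camera_matrix': array([[558.25403334,   0.        , 315.25014857],
       [  0.        , 558.25403334, 248.78149172],
       [  0.        ,   0.        ,   1.        ]]), 'rvec': array([ 2.20624852, -2.18316207,  0.09626163]), 'tvec': array([0.01450254, 0.58521294, 1.26005765])}
```

View pics/scene0.png

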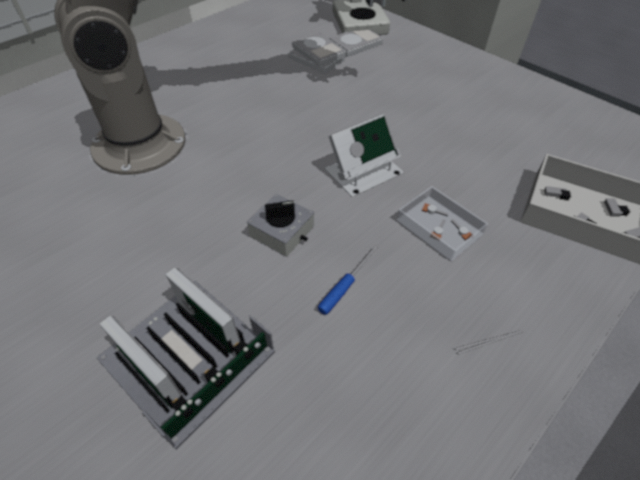

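View pics/top0.png

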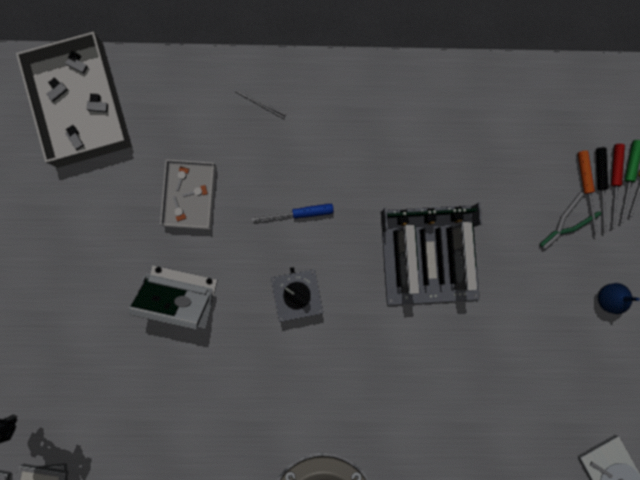

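```bash
cat > h.py <<'E'
from station import *
import cv2, numpy as np
from scipy.optimize import least_squares
C={n:calibration(n) for n in("scene","top")}
def proj(n,P):
    c=C[n]; return cv2.projectPoints(np.array(P,float).reshape(-1,3),c["rvec"],c["tvec"],c["camera_matrix"],None)[0].reshape(-1,2)
def ray(n,xy):
    c=C[n];R=cv2.Rodrigues(c["rvec"])[0]
    d=R.T@np.linalg.inv(c["camera_matrix"])@np.array([xy[0],xy[1],1.]);o=-R.T@c["tvec"].ravel();return o,d
def atz(n,xy,z):
    o,d=ray(n,xy);return o+d*(z-o[2])/d[2]
def tri(a,b):
    r=least_squares(lambda P:np.r_[proj("scene",P)[0]-a,proj("top",P)[0]-b],[.5,0,.05]);return r.x,np.abs(r.fun).max()
E
python3 - <<'E'
from h import *
read_camera("scene");read_camera("top")
for name in ["drive_center","drive_plug_end","cradle","rack","card","selector","dial_grip","parked_a_center","screwdriver","tray"]:
    r={}
    for n in("scene","top"):
        L=place_of(n,name); r[n]=L
        print(name,n,[(np.round(l["xy"],1).tolist(),round(l["conf"],2)) for l in L[:3]])
    if r["scene"] and r["top"]:
        print("   tri",*[np.round(v,4) for v in tri(r["scene"][0]["xy"],r["top"][0]["xy"])])
E
```

```text
drive_center scene [([363.1, 142.6], 0.86), ([350.1, 281.4], 0.62)]
drive_center top [([168.7, 303.7], 0.7)]
   tri [0.459  0.3396 0.0735] 0.5585
drive_plug_end scene [([383.8, 136.6], 0.97)]
drive_plug_end top [([136.7, 292.7], 0.7)]
   tri [0.4767 0.4072 0.0645] 2.9784
cradle scene [([368.3, 176.6], 0.64)]
cradle top []
rack scene [([187.9, 354.9], 0.98)]
rack top [([431.3, 261.5], 0.18)]
   tri [ 0.5654 -0.2434 -0.012 ] 4.349
card scene [([180.6, 349.1], 0.88), ([205.1, 309.9], 0.23)]
card top [([428.6, 261.7], 0.87), ([290.8, 213.6], 0.27)]
   tri [ 0.5593 -0.2432  0.0037] 0.2597
selector scene [([281.6, 232.9], 0.57)]
selector top [([298.5, 297.9], 0.95)]
   tri [ 0.4751  0.0623 -0.0064] 2.102
dial_grip scene [([278.7, 207.2], 0.63)]
dial_grip top [([298.2, 295.3], 0.8)]
   tri [0.4807 0.0598 0.0805] 1.0924
parked_a_center scene [([202.7, 312.0], 0.91)]
parked_a_center top [([407.1, 261.1], 0.87)]
   tri [ 0.5578 -0.1827  0.0571] 0.5191
screwdriver scene [([349.0, 280.2], 0.58)]
screwdriver top [([290.8, 211.2], 0.73)]
   tri [0.6704 0.0753 0.0058] 1.4162
tray scene [([440.4, 225.9], 0.98)]
tray top [([188.1, 194.6], 0.79), ([425.9, 257.4], 0.44)]
   tri [0.7099 0.3182 0.0035] 0.263
```

Run:
```python
import cv2,numpy as np
a=cv2.imread("pics/top0.png");b=cv2.imread("pics/scene0.png")
def g(x): return np.clip(255*(x/255.)**.5,0,255).astype('uint8')
def crop(im,x0,y0,x1,y1,s): return cv2.resize(g(im[y0:y1,x0:x1]),None,fx=s,fy=s,interpolation=cv2.INTER_CUBIC)
A=crop(a,120,255,230,335,3.5);B=crop(a,375,195,485,310,3.5);D=crop(b,310,100,410,205,3.5);E=crop(b,90,255,280,445,1.95)
cv=np.zeros((600,800,3),'uint8')
for im,(x,y) in((A,(0,0)),(B,(400,0)),(D,(0,290)),(E,(400,403-190+0))):
    h=min(im.shape[0],600-y);w=min(im.shape[1],800-x);cv[y:y+h,x:x+w]=im[:h,:w]
cv2.imwrite("pics/crops.png",cv)
```

```text
(no output)
```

View pics/crops.png

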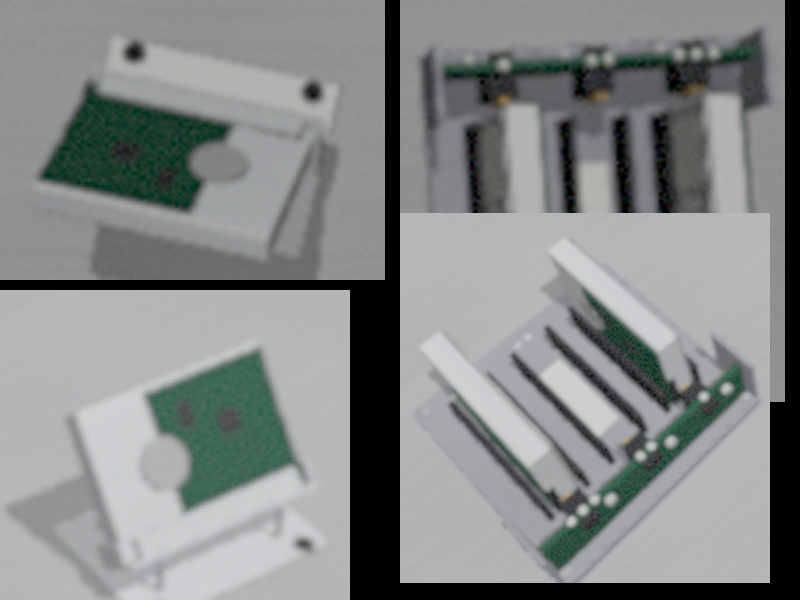

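```bash
cat >> h.py <<'E'
def driveR(yaw,tilt):
    u=np.array([-np.sin(tilt),0,np.cos(tilt)]);y=np.array([-np.cos(tilt),0,-np.sin(tilt)]);x=np.array([0,1,0.])
    Rz=cv2.Rodrigues(np.array([0,0,yaw]))[0]
    return Rz@np.stack([x,y,u],1)
def boxpts(c,R,h=(.0735,.013,.051)):
    S=np.array([[i,j,k] for i in(-1,1) for j in(-1,1) for k in(-1,1)],float)*h
    return np.array(c)+S@R.T
EDG=[(a,b) for a in range(8) for b in range(a+1,8) if bin(a^b).count('1')==1]
def draw(im,n,P,s,off,col):
    q=(proj(n,P)-off+.5)*s-.5
    for a,b in EDG: cv2.line(im,tuple(np.round(q[a]).astype(int)),tuple(np.round(q[b]).astype(int)),col,1,cv2.LINE_AA)
def crop(im,x0,y0,x1,y1,s): return cv2.resize(np.clip(255*(im[y0:y1,x0:x1]/255.)**.5,0,255).astype('uint8'),None,fx=s,fy=s,interpolation=cv2.INTER_CUBIC)
E
python3 - <<'E'
from h import *
R=driveR(np.radians(-15),np.radians(40));P=boxpts([.457,.340,.067],R)
a=cv2.imread("pics/top0.png");b=cv2.imread("pics/scene0.png")
A=crop(a,115,255,230,340,6.5);draw(A,"top",P,6.5,np.array([115,255]),(0,0,255));cv2.imwrite("pics/dA.png",A)
B=crop(b,315,100,415,200,6);draw(B,"scene",P,6,np.array([315,100]),(0,0,255));cv2.imwrite("pics/dB.png",B)
E
```

```text
(no output)
```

View pics/dA.png

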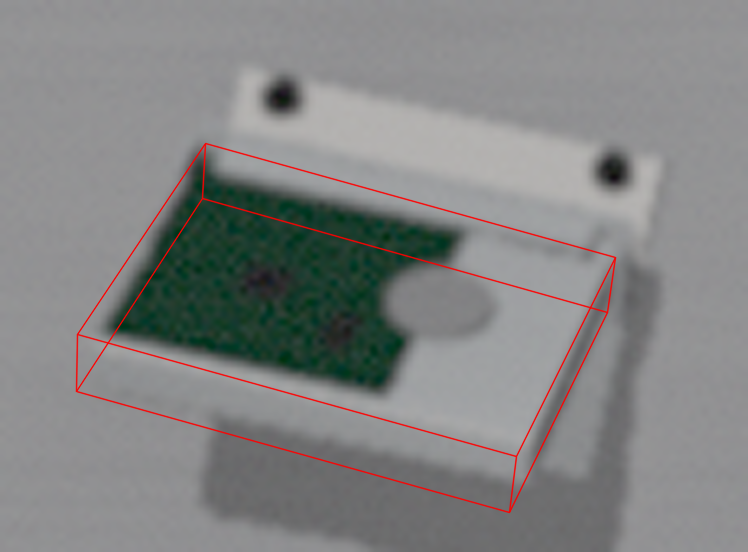

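View pics/dB.png

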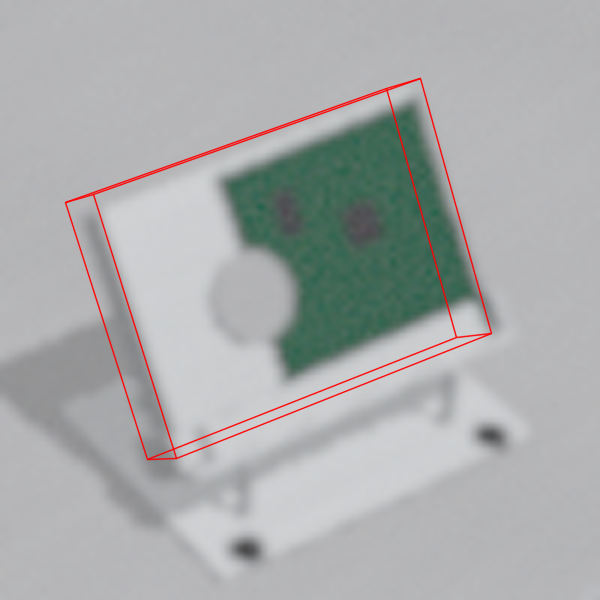

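```bash
cat > fit.py <<'E'
from h import *
from scipy.optimize import minimize
M={}
for n in("scene","top"):
    read_camera(n);L=outline_of(n,"drive_center")
    for l in L: print(n,l["xy"],l["conf"],l["mask"].sum())
    t=proj(n,[[.459,.3396,.07]])[0]
    l=min(L,key=lambda l:np.hypot(*(np.array(l["xy"])-t)));M[n]=l["mask"]
np.savez("masks.npz",**M)
E
python3 fit.py
cat > fit2.py <<'E'
from h import *
from scipy.optimize import minimize
M=np.load("masks.npz")
S=4
def hull(n,P):
    q=(proj(n,P)+.5)*S-.5
    m=np.zeros((480*S,640*S),'uint8');cv2.fillConvexPoly(m,cv2.convexHull(np.round(q*16).astype(np.int32)),1,shift=4) 
    return m
MU={n:cv2.resize(M[n].astype('float32'),None,fx=S,fy=S,interpolation=cv2.INTER_LINEAR) for n in M}
def cost(p,pr=0):
    x,y,z,yaw=p;R=driveR(yaw,np.radians(40));c=np.array([x,y,z]);s=0
    for n in("scene","top"):
        m=hull(n,boxpts(c,R))
        lip=hull(n,boxpts(c+R@[0,-.0145,-.051+.0075],R,(.0735,.0015,.0075)))
        m=m*(1-lip)
        s+=np.abs(m-MU[n]).sum()/S/S
    return s
best=None
for y0 in(-15,-11):
    r=minimize(cost,[.459,.335,.067,np.radians(y0)],method="Nelder-Mead",options=dict(initial_simplex=np.array([[.459,.335,.067,np.radians(y0)]]*5)+np.vstack([np.zeros(4),np.diag([.01,.01,.008,.06])]),xatol=1e-4,fatol=.3))
    print(np.round(r.x,4),np.degrees(r.x[3]),r.fun)
    if best is None or r.fun<best.fun: best=r
x,y,z,yaw=best.x
R=driveR(yaw,np.radians(40));P=boxpts([x,y,z],R)
a=cv2.imread("pics/top0.png");b=cv2.imread("pics/scene0.png")
A=crop(a,130,255,230,335,4);draw(A,"top",P,4,np.array([130,255]),(0,0,255))
B=crop(b,315,100,415,200,4);draw(B,"scene",P,4,np.array([315,100]),(0,0,255))
o=np.zeros((400,800,3),'uint8');o[:A.shape[0],:400]=A;o[:,400:]=B;cv2.imwrite("pics/fit.png",o)
E
python3 fit2.py
```

```text
scene [363.6, 143.1] 0.97 2447
top [169.1, 306.2] 0.65 2543
top [295.7, 297.1] 0.2 2039
[ 0.4633  0.3364  0.0695 -0.193 ] -11.059950503112402 313.876953125
[ 0.4634  0.3361  0.0694 -0.1987] -11.386285122497869 317.376953125
```

View pics/fit.png

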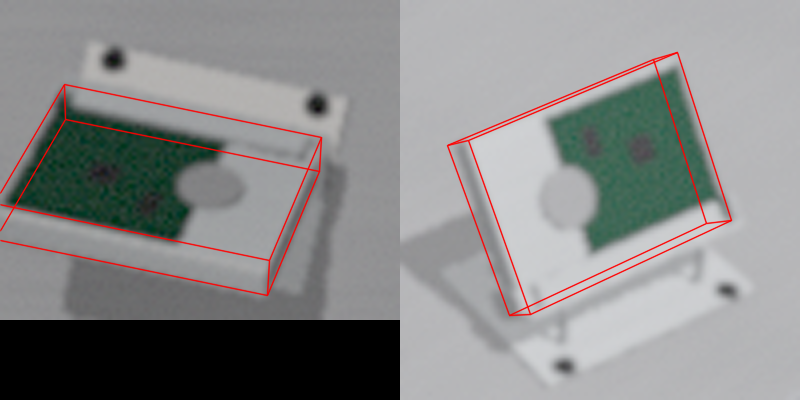

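```bash
cat > rk.py <<'E'
from h import *
from scipy.optimize import minimize
for n in("scene","top"):
    im=read_camera(n)
    for l in place_of(n,"card")[:1]+recognise(n,"card")[:1]: print(n,"card",l["xy"],atz(n,l["xy"],.012))
    L=outline_of(n,"card")
    if L:
        m=L[0]["mask"].astype('uint8');pts=np.argwhere(m)[:,::-1]
        w=np.array([atz(n,p,.012) for p in pts])[:,:2];mu=w.mean(0);e,v=np.linalg.eigh(np.cov((w-mu).T));d=v[:,1]*np.sign(v[0,1])
        print("  mask",mu,np.degrees(np.arctan2(d[1],d[0])),np.sqrt(12*e),len(pts))
    L=outline_of(n,"rack")
    for l in L[:2]: print("rack",l["conf"],l["mask"].sum(),l["xy"])
    L=outline_of(n,"parked_a_center")
    for l in L[:3]: print("parked",l["conf"],l["mask"].sum(),l["xy"])
    for l in recognise(n,"parked_a_center")[:4]: print("  rec",l["conf"],l["xy"])
E
python3 rk.py
```

```text
scene card [177.4, 348.5] [ 0.55933519 -0.24701335  0.012     ]
scene card [178.4, 349.7] [ 0.56245183 -0.24702968  0.012     ]
  mask [ 0.56411054 -0.24310966] 3.6803387071189735 [0.02210245 0.08409373] 582
rack 0.73 8915 [178.6, 358.3]
parked 0.68 2204 [203.6, 307.7]
  rec 0.6 [203.1, 309.7]
  rec 0.24 [281.6, 212.4]
top card [429.4, 259.1] [ 0.56461598 -0.24387414  0.012     ]
top card [432.6, 261.1] [ 0.56006375 -0.25128609  0.012     ]
  mask [ 0.56218664 -0.24835935] 3.2672656867529413 [0.01614669 0.07725614] 232
rack 0.84 5192 [425.3, 260.2]
rack 0.49 1412 [465.4, 255.1]
parked 0.88 1268 [409.8, 259.7]
  rec 0.59 [411.1, 257.4]
```

```bash
cat > rk2.py <<'E'
from h import *
import sys
x,y,yw=map(float,sys.argv[1:4])
Rz=cv2.Rodrigues(np.array([0,0,np.radians(yw)]))[0]
def tr(b):
    (x0,x1,y0,y1,z0,z1)=b
    P=np.array([[i,j,k] for i in(x0,x1) for j in(y0,y1) for k in(z0,z1)])/1000
    return P@Rz.T+[x,y,0]
boxes=[((-110,110,-107,107,0,12),(0,0,255)),((-70,60,15,15,12,49),(0,255,255)),((-70,60,-15,-15,12,49),(0,255,255)),((-54.5,30.5,-11,11,12,12),(255,0,0))]
o=np.zeros((480,800,3),'uint8')
for k,(n,f,c,s) in enumerate((("top","pics/top0.png",(378,195,488,310),3.6),("scene","pics/scene0.png",(90,255,280,445),2.1))):
    A=crop(cv2.imread(f),*c,s)
    for b,col in boxes: draw(A,n,tr(b),s,np.array(c[:2]),col)
    o[:A.shape[0],400*k:400*k+A.shape[1]]=A[:480,:400]
cv2.imwrite(sys.argv[4],o)
E
python3 rk2.py .575 -.244 3.3 pics/rk1.png
```

```text
(no output)
```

View pics/rk1.png

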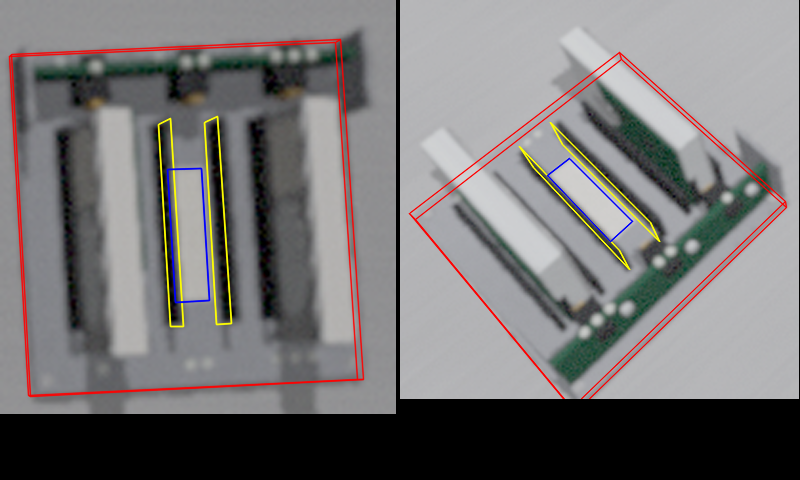

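>>> move_arm(newtons=20, steps=[{"fingers":85,"translation":[21,-35,0],"turn":-0.17},{"fingers":85,"translation":[21,-35,0],"turn":-0.17},{"fingers":85,"translation":[21,-35,0],"turn":-0.17},{"fingers":85,"translation":[21,-35,0],"turn":-0.17},{"fingers":85,"translation":[21,-35,0],"turn":-0.17},{"fingers":85,"translation":[22,-35,0],"turn":-0.17},{"fingers":85,"translation":[22,-35,0],"turn":-0.17},{"fingers":85,"translation":[22,-34,0],"turn":-0.17},{"fingers":85,"translation":[0,0,0],"turn":0}])

```text
t: 3.22
eef_pos: [0.4403, 0.3375, 0.1988]
tool_rot: [0.0, 0.995, -0.101, 0.001]
contact_force: [-0.4, -0.2, 0.3]
gripper_width: 0.999
```

Run:
```python
from h import *
o=np.zeros((420,800,3),'uint8')
for k,(n,c) in enumerate((("top",(110,240,220,345)),("scene",(300,80,420,190)))):
    im=read_camera(n);cv2.imwrite(f"pics/{n}1.png",im);s=400/(c[2]-c[0])
    A=crop(im,*c,s);q=(proj(n,[[.4403,.3375,.1988],[.4403,.3375,.09]])-np.array(c[:2]))*s
    for p in q: cv2.circle(A,tuple(p.astype(int)),4,(0,0,255),1)
    A=A[:420,:400];o[:A.shape[0],400*k:400*k+A.shape[1]]=A
cv2.imwrite("pics/a1.png",o)
```

```text
(no output)
```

View pics/a1.png

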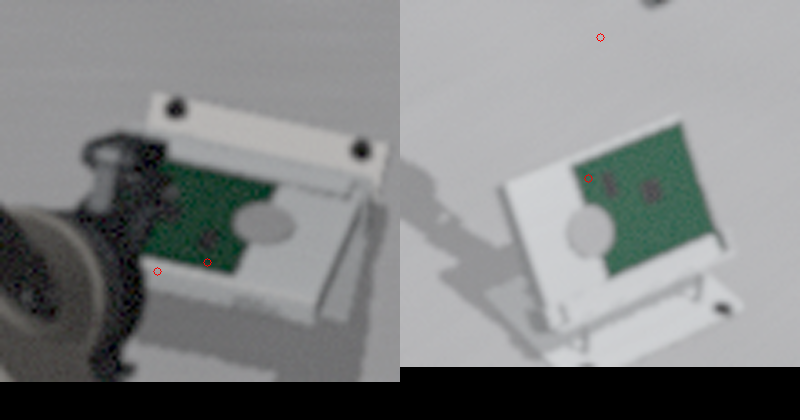

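>>> move_arm(steps=[{"fingers":85,"translation":[-2,3,-35],"turn":0.0},{"fingers":85,"translation":[0,0,-40],"turn":0.0},{"fingers":70,"translation":[0,0,-30],"turn":0},{"fingers":55,"translation":[0,0,-6],"turn":0},{"fingers":50,"translation":[0,0,0],"turn":0}])

```text
t: 3.95
eef_pos: [0.4359, 0.3449, 0.0878]
tool_rot: [-0.0, 0.995, -0.097, -0.0]
contact_force: [-0.4, 0.5, 0.4]
gripper_width: 0.589
```

Run:
```python
from h import *
o=np.zeros((420,800,3),'uint8')
for k,(n,c) in enumerate((("top",(110,240,220,345)),("scene",(300,80,420,190)))):
    im=read_camera(n);cv2.imwrite(f"pics/{n}2.png",im);s=400/(c[2]-c[0])
    A=crop(im,*c,s)
    A=A[:420,:400];o[:A.shape[0],400*k:400*k+A.shape[1]]=A
cv2.imwrite("pics/a2.png",o)
s=get_obs();print(s["eef_pos"],s["contact_force"],s["gripper_width"]*85.4)
```

```text
[0.43668232 0.34504129 0.08871045] [ 0.486445   -0.22186339  1.40289964] 50.34927685123306
```

View pics/a2.png

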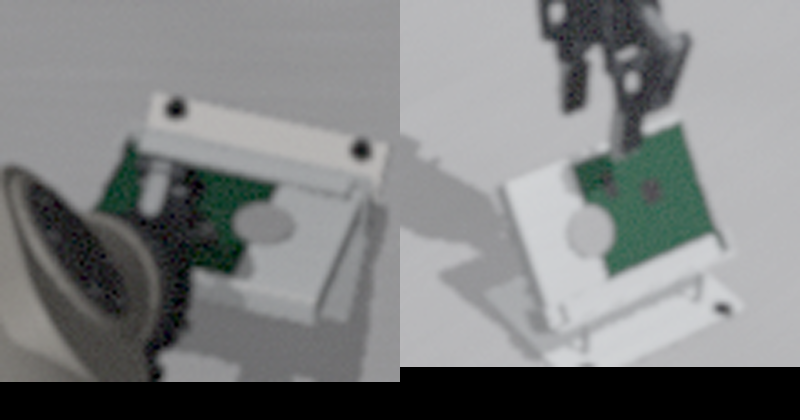

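>>> move_arm(steps=[{"fingers":50,"translation":[3.3,-3.8,0],"turn":0.0},{"fingers":46,"translation":[0,0,0],"turn":0.0},{"fingers":44,"translation":[0,0,0],"turn":0.0}])

```text
t: 4.42
eef_pos: [0.4396, 0.3402, 0.0877]
tool_rot: [-0.0, 0.995, -0.098, 0.0]
contact_force: [0.8, -0.4, -0.1]
gripper_width: 0.516
```

>>> move_arm(steps=[{"fingers":42,"translation":[0,0,0],"turn":0.0},{"fingers":41,"translation":[0,0,0],"turn":0.0}])

```text
t: 4.68
eef_pos: [0.4393, 0.3402, 0.0874]
tool_rot: [0.0, 0.995, -0.098, -0.0]
contact_force: [-0.2, 0.7, -0.1]
gripper_width: 0.482
```

>>> move_arm(steps=[{"fingers":39,"translation":[0,0,0],"turn":0.0},{"fingers":39,"translation":[0,0,0],"turn":0.0}])

```text
t: 4.92
eef_pos: [0.4394, 0.3401, 0.0874]
tool_rot: [0.0, 0.995, -0.098, 0.0]
contact_force: [-0.7, -0.1, -0.1]
gripper_width: 0.457
```

>>> move_arm(steps=[{"fingers":37.5,"translation":[0,0,0],"turn":0.0},{"fingers":37.5,"translation":[0,0,0],"turn":0.0}])

```text
t: 5.18
eef_pos: [0.4394, 0.3401, 0.0874]
tool_rot: [0.0, 0.995, -0.098, 0.0]
contact_force: [0.3, 0.2, -0.4]
gripper_width: 0.437
```

>>> move_arm(steps=[{"fingers":36,"translation":[0,0,0],"turn":0.0},{"fingers":36,"translation":[0,0,0],"turn":0.0}])

```text
t: 5.42
eef_pos: [0.4394, 0.3401, 0.0874]
tool_rot: [-0.0, 0.995, -0.098, 0.0]
contact_force: [0.2, 0.8, 0.3]
gripper_width: 0.42
```

Run:
```python
from h import *
c=(315,80,415,155);s=8
im=read_camera("scene");A=crop(im,*c,s)
R=driveR(np.radians(-11.4),np.radians(40));draw(A,"scene",boxpts([.4633,.3362,.0695],R),s,np.array(c[:2]),(0,0,255))
x=np.array([.98,-.2,0])
for d in(-.018,.018):
    for z in (.0874,.0914):
        p=(proj("scene",[np.array([.4394,.3401,z])+d*x])[0]-c[:2])*s;cv2.circle(A,tuple(p.astype(int)),3,(255,0,0),1)
cv2.imwrite("pics/a3.png",A)
```

```text
(no output)
```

View pics/a3.png

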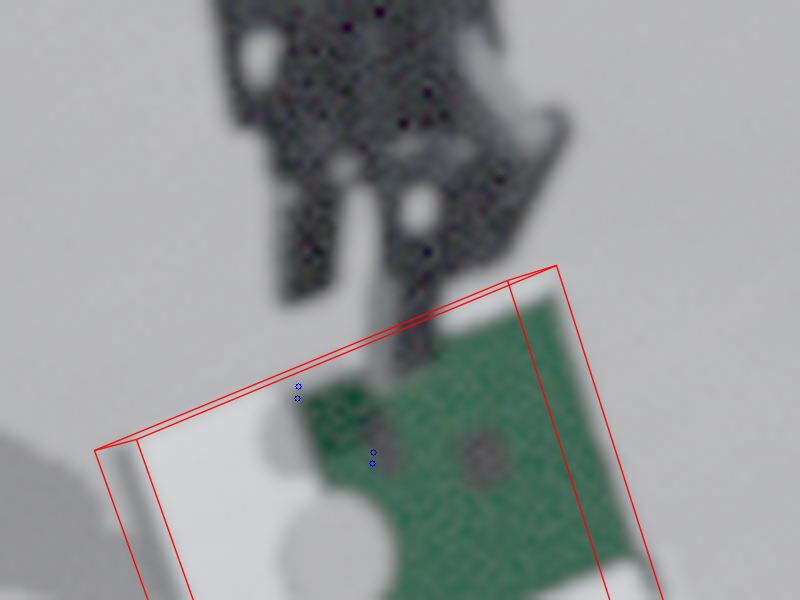

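Run:
```python
from h import *
for n in C: print(n,ray(n,(320,240))[0])
c=(110,240,220,345);s=7
im=read_camera("top");A=crop(im,*c,s)[:600,:800]
x=np.array([.98,-.2,0])
for d in(-.018,.018):
    for z,col in ((.0874,(255,0,0)),(.12,(0,0,255)),(.16,(0,255,0))):
        p=(proj("top",[np.array([.4394,.3401,z])+d*x])[0]-c[:2])*s;cv2.circle(A,tuple(p.astype(int)),4,col,1)
cv2.imwrite("pics/a4.png",A)
```

```text
scene [ 0.96482428 -0.30816627  0.71829727]
top [0.49601188 0.04345296 1.29711751]
```

View pics/a4.png

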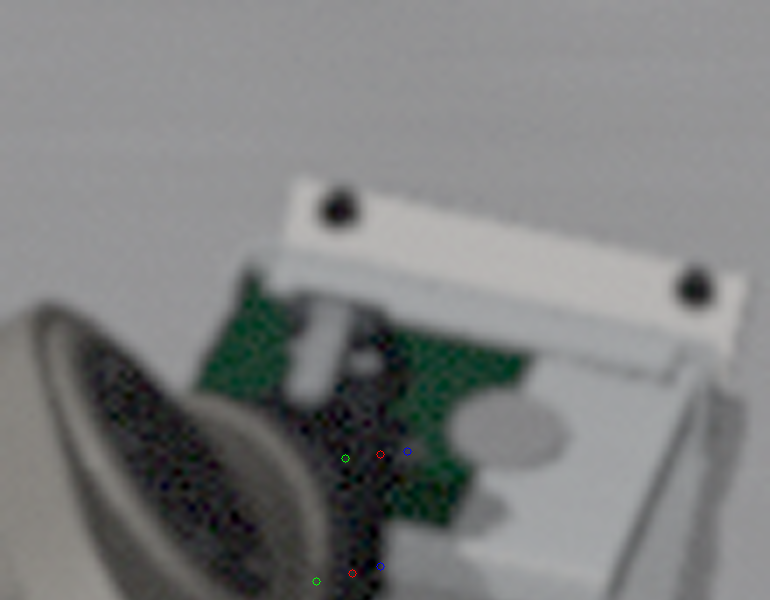

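>>> move_arm(steps=[{"fingers":55,"translation":[0,0,0],"turn":0.0},{"fingers":55,"translation":[0,0,-6],"turn":0.0},{"fingers":55,"translation":[0,0,-6],"turn":0.0}])

```text
t: 5.9
eef_pos: [0.4393, 0.3401, 0.0749]
tool_rot: [0.0, 0.995, -0.098, -0.0]
contact_force: [0.2, -0.6, 0.4]
gripper_width: 0.645
```

```bash
cat > sc.py <<'E'
from h import *
import sys
c=(315,80,415,155);s=8
im=read_camera("scene");A=crop(im,*c,s);cv2.imwrite(sys.argv[1],A)
o=get_obs();print(o["t"],o["eef_pos"],o["contact_force"])
E
python3 sc.py pics/a5.png
```

```text
5.95 [0.43877846 0.33971927 0.07411271] [-0.31471385 -0.42777836 -1.43565684]
```

View pics/a5.png

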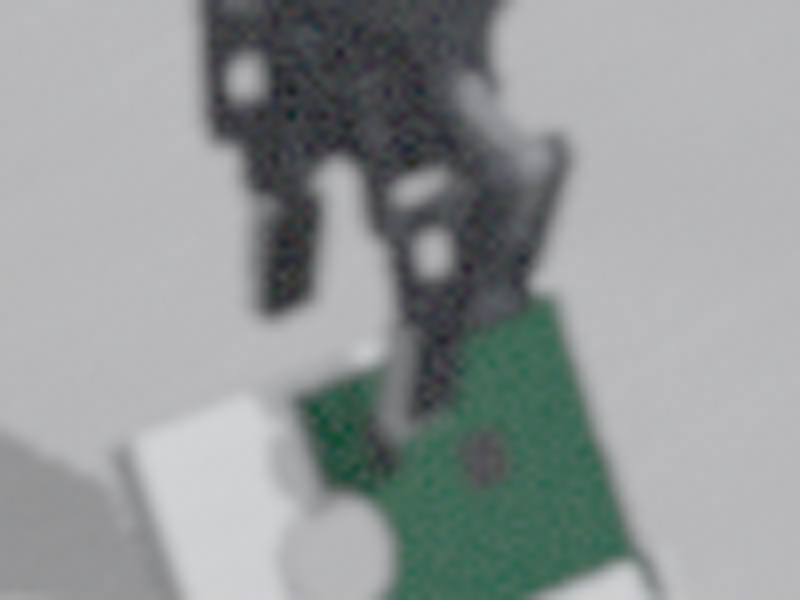

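>>> move_arm(steps=[{"fingers":55,"translation":[0,0,-8],"turn":0.0},{"fingers":55,"translation":[0,0,-6],"turn":0.0},{"fingers":55,"translation":[0,0,-4],"turn":0.0}])

```text
t: 6.32
eef_pos: [0.4392, 0.34, 0.0568]
tool_rot: [0.0, 0.995, -0.098, -0.0]
contact_force: [0.0, 0.5, 0.1]
gripper_width: 0.646
```

```bash
python3 sc.py pics/a6.png
```

```text
6.375 [0.43903184 0.33983024 0.05652337] [-0.19449058 -0.26902471 -0.37479282]
```

View pics/a6.png

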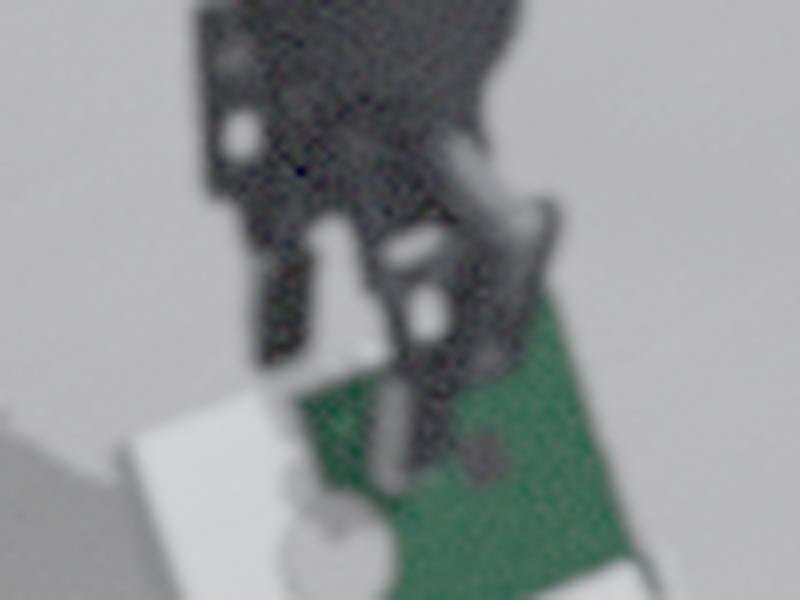

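>>> move_arm(steps=[{"fingers":50,"translation":[0,0,-4],"turn":0.0},{"fingers":46,"translation":[0,0,0],"turn":0.0},{"fingers":44,"translation":[0,0,0],"turn":0.0}])

```text
t: 6.75
eef_pos: [0.4394, 0.3402, 0.0535]
tool_rot: [-0.0, 0.995, -0.098, 0.0]
contact_force: [-0.5, 0.6, 0.1]
gripper_width: 0.513
```

>>> move_arm(steps=[{"fingers":42,"translation":[0,0,0],"turn":0.0},{"fingers":42,"translation":[0,0,0],"turn":0.0}])

```text
t: 7.0
eef_pos: [0.4387, 0.3403, 0.0535]
tool_rot: [0.0, 0.995, -0.098, -0.0]
contact_force: [-3.5, 0.2, 1.8]
gripper_width: 0.494
```

>>> move_arm(steps=[{"fingers":42,"translation":[-2.9,0.6,0],"turn":0.0}])

```text
t: 7.12
eef_pos: [0.4377, 0.3407, 0.0537]
tool_rot: [-0.0, 0.995, -0.098, 0.001]
contact_force: [2.8, -0.4, 0.6]
gripper_width: 0.492
```

```bash
python3 sc.py pics/a7.png
```

```text
7.175 [0.43735494 0.34073266 0.05368649] [ 0.47920773 -0.18425438  1.62061101]
```

View pics/a7.png

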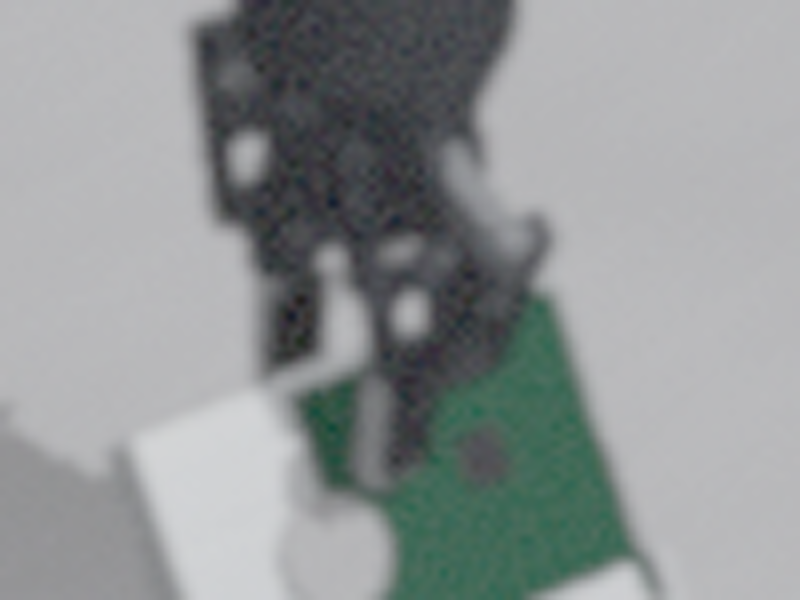

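>>> move_arm(steps=[{"fingers":41,"translation":[0,0,0],"turn":0.0},{"fingers":40.5,"translation":[0,0,0],"turn":0.0}])

```text
t: 7.42
eef_pos: [0.4373, 0.3407, 0.0538]
tool_rot: [-0.0, 0.995, -0.098, 0.001]
contact_force: [2.5, -0.1, 3.2]
gripper_width: 0.476
```

>>> move_arm(steps=[{"fingers":39.5,"translation":[1,-0.2,0],"turn":0.0},{"fingers":39,"translation":[0,0,0],"turn":0.0}])

```text
t: 7.68
eef_pos: [0.4374, 0.3407, 0.0538]
tool_rot: [-0.0, 0.995, -0.098, -0.0]
contact_force: [-1.3, -0.9, 7.4]
gripper_width: 0.471
```

>>> move_arm(steps=[{"fingers":37,"translation":[-0.6,0.1,0.8],"turn":0.0},{"fingers":37,"translation":[-0.6,0.1,0.8],"turn":0.0}])

```text
t: 7.92
eef_pos: [0.4377, 0.3406, 0.0553]
tool_rot: [-0.0, 0.995, -0.098, 0.001]
contact_force: [4.9, -1.1, 0.5]
gripper_width: 0.456
```

>>> move_arm(steps=[{"fingers":30,"translation":[0.5,-0.1,0.8],"turn":0.0},{"fingers":30,"translation":[0,0,0.8],"turn":0.0}])

```text
t: 8.18
eef_pos: [0.4379, 0.3402, 0.0563]
tool_rot: [0.0, 0.995, -0.098, 0.001]
contact_force: [5.1, -0.6, -5.1]
gripper_width: 0.451
```

>>> move_arm(steps=[{"fingers":30,"translation":[-1.2,0.2,1.6],"turn":0.0},{"fingers":30,"translation":[-1.2,0.2,1.6],"turn":0.0},{"fingers":30,"translation":[-1.2,0.2,1.6],"turn":0.0}])

```text
t: 8.55
eef_pos: [0.434, 0.3404, 0.0609]
tool_rot: [0.0, 0.995, -0.098, 0.001]
contact_force: [4.7, -0.8, -5.3]
gripper_width: 0.453
```

```bash
python3 sc.py pics/a8.png
```

```text
8.6 [0.43386407 0.34044393 0.06101778] [ 4.2683381  -1.49122373 -3.64046956]
```

View pics/a8.png

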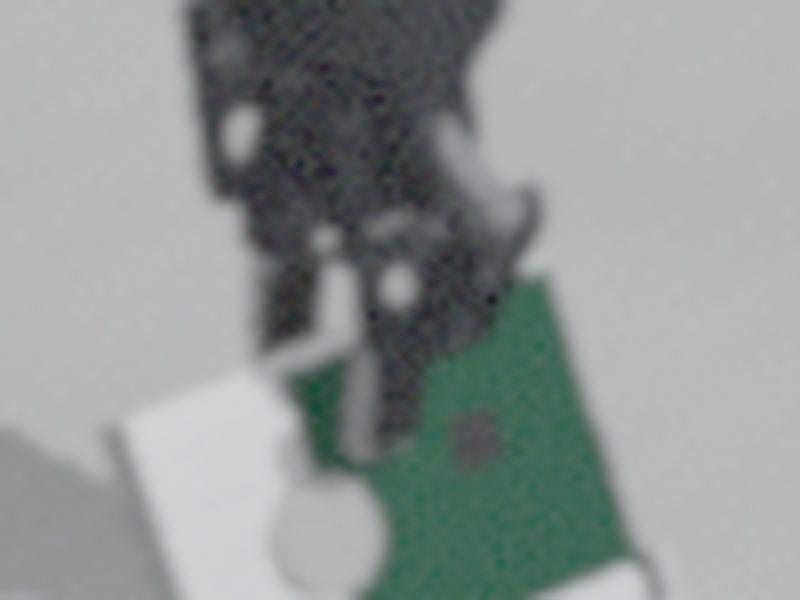

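>>> move_arm(steps=[{"fingers":30,"translation":[-1.9,0.4,2.3],"turn":0.0},{"fingers":30,"translation":[-1.9,0.4,2.3],"turn":0.0},{"fingers":30,"translation":[-1.9,0.4,2.3],"turn":0.0}])

```text
t: 8.98
eef_pos: [0.4283, 0.3414, 0.0677]
tool_rot: [0.001, 0.995, -0.098, 0.001]
contact_force: [6.0, -1.4, -5.6]
gripper_width: 0.448
```

>>> move_arm(steps=[{"fingers":30,"translation":[-1.9,0.4,2.3],"turn":0.0},{"fingers":30,"translation":[-1.9,0.4,2.3],"turn":0.0},{"fingers":30,"translation":[-1.9,0.4,2.3],"turn":0.0}])

```text
t: 9.35
eef_pos: [0.4225, 0.3426, 0.0746]
tool_rot: [0.001, 0.995, -0.098, 0.001]
contact_force: [5.4, -1.2, -4.7]
gripper_width: 0.448
```

>>> move_arm(steps=[{"fingers":30,"translation":[-2.5,0.5,3.5],"turn":0.0},{"fingers":30,"translation":[-2.5,0.5,3.5],"turn":0.0},{"fingers":30,"translation":[-2.5,0.5,3.5],"turn":0.0}])

```text
t: 9.72
eef_pos: [0.4148, 0.3441, 0.0851]
tool_rot: [0.001, 0.995, -0.098, 0.0]
contact_force: [5.4, -0.5, -5.7]
gripper_width: 0.447
```

>>> move_arm(steps=[{"fingers":30,"translation":[-2.5,0.5,4],"turn":0.0},{"fingers":30,"translation":[-2.5,0.5,4],"turn":0.0},{"fingers":30,"translation":[-2.5,0.5,4],"turn":0.0}])

```text
t: 10.1
eef_pos: [0.4065, 0.3458, 0.0972]
tool_rot: [0.001, 0.995, -0.098, -0.0]
contact_force: [0.3, 0.6, -1.8]
gripper_width: 0.377
```

```bash
sed -i 's/c=(315,80,415,155);s=8/c=(310,60,410,160);s=6/' sc.py; python3 sc.py pics/a9.png
```

```text
10.15 [0.40550474 0.34635469 0.09759891] [-0.23279833 -0.1068828  -1.47002506]
```

View pics/a9.png

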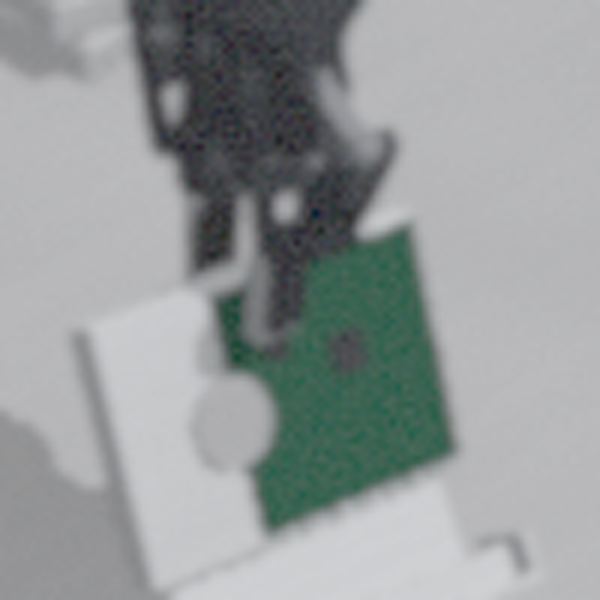

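>>> move_arm(steps=[{"fingers":30,"translation":[0,0,0],"turn":0.0}])

```text
t: 10.28
eef_pos: [0.4053, 0.3465, 0.0974]
tool_rot: [0.001, 0.995, -0.097, -0.001]
contact_force: [-1.8, -1.2, 1.5]
gripper_width: 0.37
```

```bash
python3 sc.py pics/a10.png
```

```text
10.325 [0.40541506 0.34644683 0.09739016] [-2.81994879 -1.5915419   2.5593091 ]
```

View pics/a10.png

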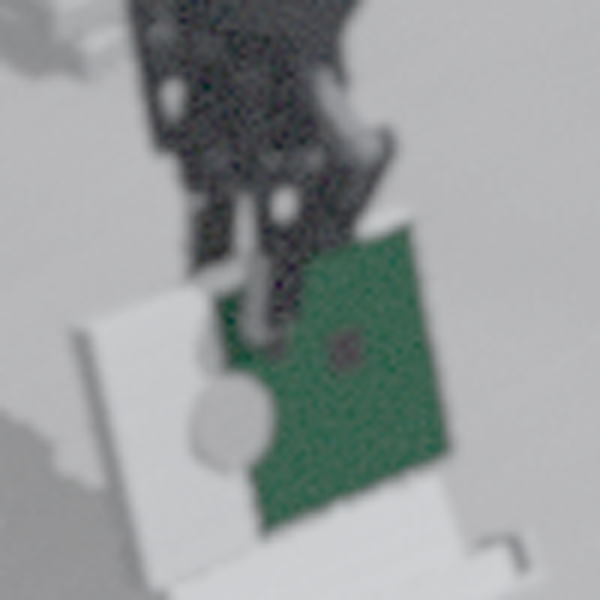

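>>> move_arm(newtons=30, steps=[{"fingers":20,"translation":[0,0,3],"turn":0.0},{"fingers":20,"translation":[0,0,4],"turn":0.0},{"fingers":20,"translation":[0,0,4],"turn":0.0}])

```text
t: 10.7
eef_pos: [0.406, 0.3463, 0.1083]
tool_rot: [0.001, 0.995, -0.098, -0.001]
contact_force: [-0.2, -0.1, -5.8]
gripper_width: 0.294
```

```bash
python3 sc.py pics/a11.png
```

```text
10.75 [0.4065354  0.34654702 0.10897383] [-0.04812707  0.04311266 -5.99594281]
```

View pics/a11.png

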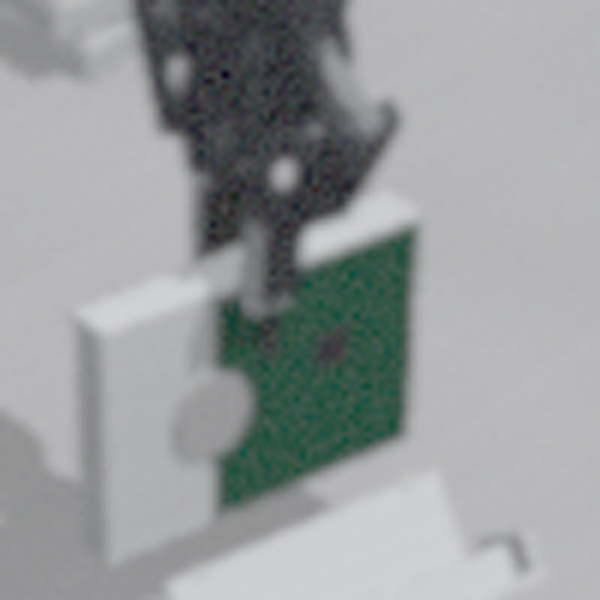

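>>> move_arm(newtons=60, steps=[{"fingers":20,"translation":[0,0,20],"turn":0.0},{"fingers":20,"translation":[0,0,30],"turn":0.0},{"fingers":20,"translation":[5,-20,30],"turn":-0.06},{"fingers":20,"translation":[10,-40,0],"turn":-0.1},{"fingers":20,"translation":[10,-43,0],"turn":-0.1},{"fingers":20,"translation":[10,-43,0],"turn":-0.1},{"fingers":20,"translation":[10,-43,0],"turn":-0.1},{"fingers":20,"translation":[10,-43,0],"turn":-0.1},{"fingers":20,"translation":[10,-43,0],"turn":-0.1},{"fingers":20,"translation":[10,-43,0],"turn":-0.1}])

```text
t: 12.0
eef_pos: [0.4805, 0.0255, 0.1877]
tool_rot: [0.001, 0.886, -0.463, -0.001]
contact_force: [1.0, 0.2, -6.7]
gripper_width: 0.282
```

>>> move_arm(steps=[{"fingers":20,"translation":[10,-43,0],"turn":-0.1},{"fingers":20,"translation":[10,-43,0],"turn":-0.1},{"fingers":20,"translation":[10,-43,0],"turn":-0.1},{"fingers":20,"translation":[12,-43,0],"turn":-0.1},{"fingers":20,"translation":[13,-42,0],"turn":-0.1},{"fingers":20,"translation":[13,-41,0],"turn":-0.051},{"fingers":20,"translation":[8,-20,0],"turn":0},{"fingers":20,"translation":[0,0,0],"turn":0}])

```text
t: 13.0
eef_pos: [0.5556, -0.2498, 0.1876]
tool_rot: [0.001, 0.727, -0.686, -0.0]
contact_force: [-0.7, 0.5, -5.9]
gripper_width: 0.281
```

```bash
cat > look.py <<'E'
from h import *
import sys
o=np.zeros((480,800,3),'uint8');tag=sys.argv[1]
for k,(n,c) in enumerate((("top",(370,185,490,315)),("scene",(70,200,290,460)))):
    im=read_camera(n);cv2.imwrite(f"pics/{n}_{tag}.png",im);s=400/(c[2]-c[0])
    A=crop(im,*c,s)
    A=A[:480,:400];o[:A.shape[0],400*k:400*k+A.shape[1]]=A
cv2.imwrite(f"pics/l_{tag}.png",o)
s=get_obs();print(s["t"],s["eef_pos"],s["contact_force"],s["tool_rot"])
E
python3 look.py b1
```

```text
13.1 [ 0.55603278 -0.2465806   0.18755437] [-0.04652403  0.06079706 -6.61021454] [ 4.73552181e-04  7.28491174e-01 -6.85053997e-01 -1.18609463e-03]
```

View pics/l_b1.png

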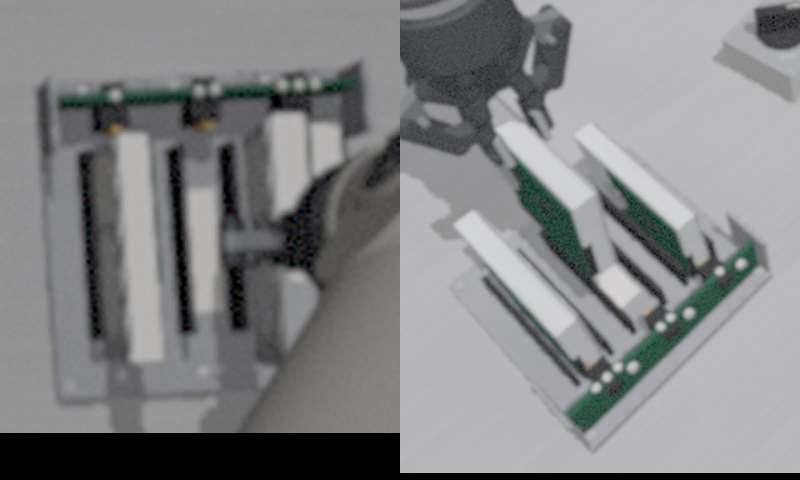

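Run:
```python
from h import *
import cv2
b=cv2.imread("pics/scene_b1.png");A=crop(b,110,255,210,365,5.4)
for i in range(0,100,20): cv2.putText(A,str(110+i),(int(i*5.4),10),0,.35,(0,0,255));cv2.putText(A,str(255+i),(0,int(i*5.4)+4),0,.35,(0,0,255))
P=boxpts([.553,-.2475,.17],np.stack([[np.cos(.0576),np.sin(.0576),0],[-np.sin(.0576),np.cos(.0576),0],[0,0,1]],1))
draw(A,"scene",P,5.4,np.array([110,255]),(0,0,255))
a=cv2.imread("pics/top_b1.png");B=crop(a,400,200,490,310,5.4)
draw(B,"top",P,5.4,np.array([400,200]),(0,0,255))
o=np.zeros((594,800,3),'uint8');o[:594,:400]=A[:594,:400];o[:594,400:]=B[:594,:400]
cv2.imwrite("pics/b2.png",A);cv2.imwrite("pics/b3.png",B)
```

```text
(no output)
```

View pics/b2.png

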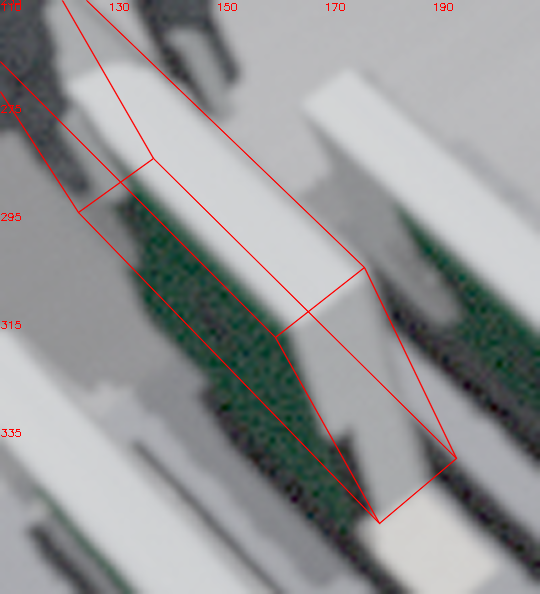

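View pics/b3.png

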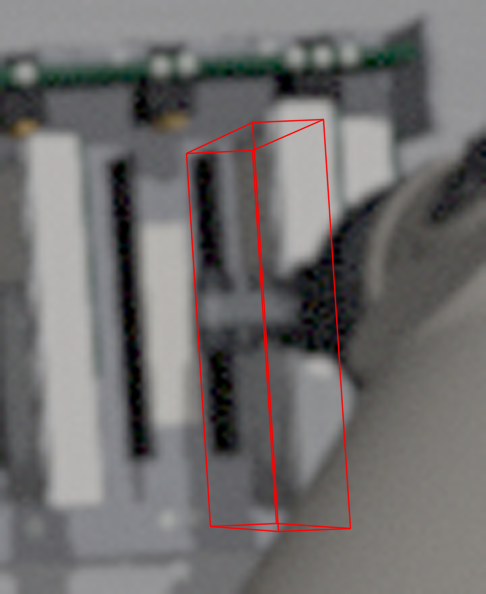

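Run:
```python
from h import *
h=np.array([.0735,.013,.051])
obs=[("scene",(1,-1,1),(163.1,316.1)),("scene",(1,1,1),(177.8,304.6)),("scene",(-1,-1,1),(123,271.7)),("top",(1,1,1),(451.1,218.9)),("top",(1,-1,1),(461.9,218))]
def f(p):
    c,s=np.cos(p[3]),np.sin(p[3]);R=np.array([[c,-s,0],[s,c,0],[0,0,1]])
    return np.concatenate([proj(n,np.array(p[:3])+R@(np.array(l)*h))[0]-q for n,l,q in obs])
for yaw0 in(.058,):
    r=least_squares(lambda p:np.r_[f(p),(p[3]-yaw0)*200],[.55,-.25,.17,yaw0]);print(np.round(r.x,4),np.round(r.fun,1))
```

```text
[ 0.5596 -0.2444  0.159   0.0411] [  3.7   7.3   5.5   6.  -15.8 -10.7  -7.3   0.5  -5.    1.1  -3.4]
```

Run:
```python
from h import *
h=np.array([.0735,.013,.051])
obs=[("scene",(1,-1,1),(163.1,316.1)),("scene",(1,1,1),(177.8,304.6)),("scene",(1,-1,-1),(177.,351.3)),("top",(1,1,1),(451.1,218.9)),("top",(1,-1,1),(461.9,218))]
yaw0=.058
def f(p):
    c,s=np.cos(yaw0),np.sin(yaw0);R=np.array([[c,-s,0],[s,c,0],[0,0,1]])
    return np.concatenate([proj(n,np.array(p[:3])+R@(np.array(l)*h))[0]-q for n,l,q in obs])
r=least_squares(f,[.55,-.25,.17]);print(np.round(r.x,4),np.round(r.fun,1))
p=r.x
c,s=np.cos(yaw0),np.sin(yaw0);P=boxpts(p,np.array([[c,-s,0],[s,c,0],[0,0,1]]))
b=cv2.imread("pics/scene_b1.png");A=crop(b,110,255,190,365,5);draw(A,"scene",P,5,np.array([110,255]),(0,0,255))
a=cv2.imread("pics/top_b1.png");B=crop(a,400,200,480,310,5);draw(B,"top",P,5,np.array([400,200]),(0,0,255))
cv2.imwrite("pics/b4.png",np.hstack([A,B]))
```

```text
[ 0.5595 -0.2491  0.1806] [-3.2  0.8 -1.  -1.   2.7  0.6 -2.7 -0.6 -0.2 -0.3]
```

View pics/b4.png

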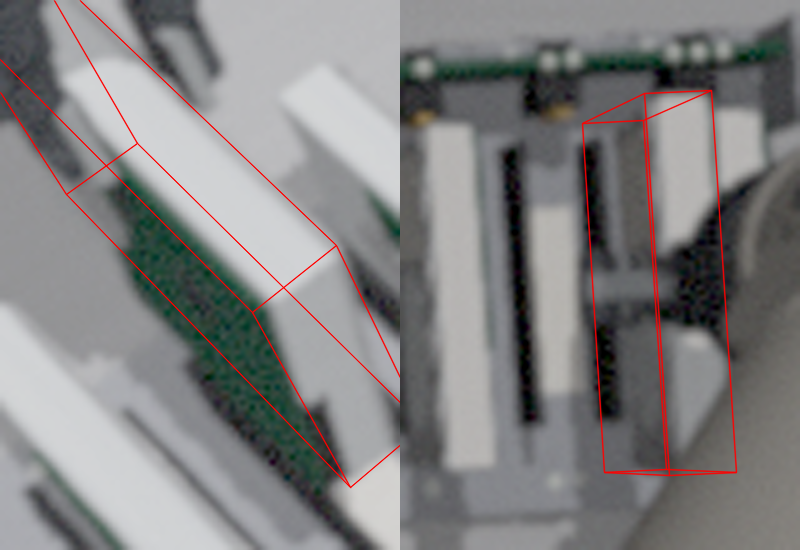

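Run:
```python
from h import *
h=np.array([.0735,.013,.051])
obs=[("scene",(1,-1,1),(163.1,316.1)),("scene",(1,1,1),(177.8,304.6)),("top",(1,1,1),(451.1,218.9)),("top",(1,-1,1),(461.9,218))]
yaw0=.058
def Rm(y,pt,rl): 
    from scipy.spatial.transform import Rotation as Q
    return Q.from_euler("ZYX",[y,pt,rl]).as_matrix()
def f(p):
    R=Rm(p[6],p[4],p[5])
    e=[proj(n,np.array(p[:3])+R@(np.array(l)*h))[0]-q for n,l,q in obs]
    e.append(proj("scene",np.array(p[:3])+R@(np.array([p[3],-1,1])*h))[0]-(124,272))
    return np.concatenate(e+[[p[5]*100,(p[6]-.058)*100]])
r=least_squares(f,[.55,-.25,.17,0,0,0,.058]);print(np.round(r.x,4),np.round(r.fun,1))
p=r.x
P=boxpts(p[:3],Rm(p[6],p[4],p[5]))
b=cv2.imread("pics/scene_b1.png");A=crop(b,110,255,190,365,5);draw(A,"scene",P,5,np.array([110,255]),(0,0,255))
a=cv2.imread("pics/top_b1.png");B=crop(a,400,200,480,310,5);draw(B,"top",P,5,np.array([400,200]),(0,0,255))
cv2.imwrite("pics/b5.png",np.hstack([A,B]))
```

```text
[ 5.450e-01 -2.494e-01  2.417e-01  2.530e-02  7.258e-01 -3.000e-04
  5.860e-02] [-2.3  1.1 -0.1 -0.7 -3.1 -1.  -0.6 -0.7  0.  -0.  -0.   0.1]
```

View pics/b5.png

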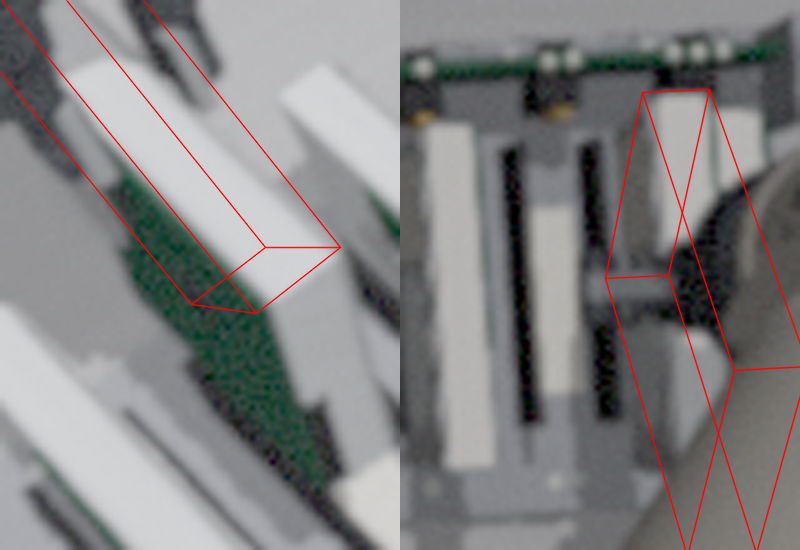

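>>> move_arm(steps=[{"fingers":20,"translation":[-8,1,-10],"turn":0.0},{"fingers":20,"translation":[-7,0.5,-20],"turn":0},{"fingers":20,"translation":[0,0,-20],"turn":0},{"fingers":20,"translation":[0,0,-12],"turn":0},{"fingers":20,"translation":[0,0,0],"turn":0}])

```text
t: 13.72
eef_pos: [0.5423, -0.2443, 0.1256]
tool_rot: [0.0, 0.729, -0.684, -0.001]
contact_force: [-0.8, 1.0, -6.0]
gripper_width: 0.284
```

```bash
python3 look.py b6
python3 - <<'E'
from h import *
b=cv2.imread("pics/scene_b6.png");A=crop(b,100,260,240,400,4.2)
cv2.imwrite("pics/b6.png",A)
a=cv2.imread("pics/top_b6.png");A=crop(a,390,195,490,310,5)
cv2.imwrite("pics/b6t.png",A)
E
```

```text
13.825 [ 0.54325221 -0.24517342  0.12703074] [ 0.37389458 -0.22090701 -5.820448  ] [ 4.12147763e-06  7.29311799e-01 -6.84181359e-01  4.09713532e-04]
```

View pics/b6.png

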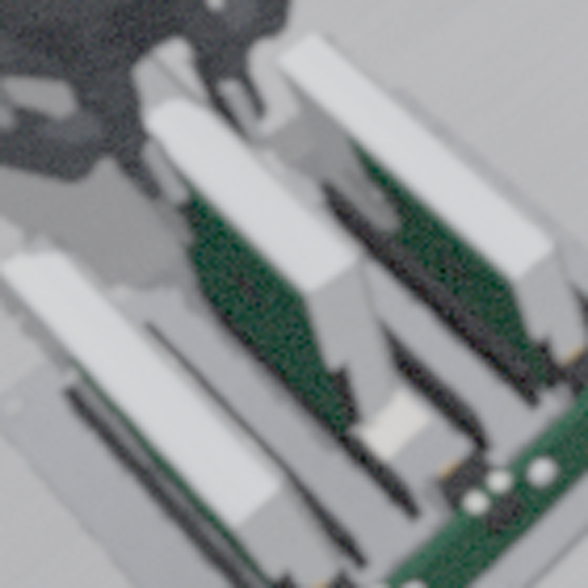

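View pics/b6t.png

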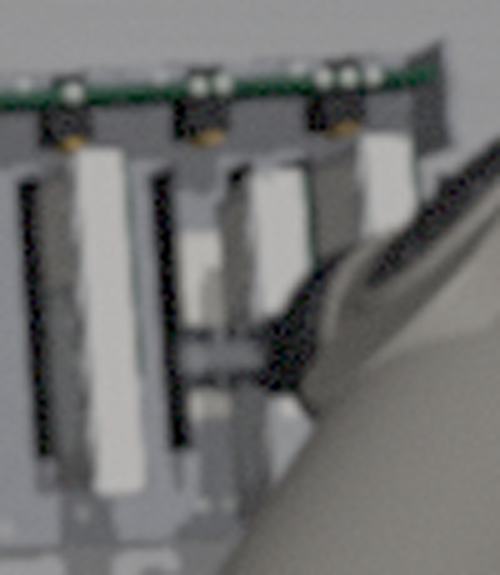

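>>> move_arm(steps=[{"fingers":20,"translation":[0,0,-10],"turn":0.0},{"fingers":20,"translation":[0,0,-6],"turn":0},{"fingers":20,"translation":[0,0,-4],"turn":0}])

```text
t: 14.2
eef_pos: [0.5418, -0.2448, 0.1071]
tool_rot: [0.0, 0.729, -0.684, -0.001]
contact_force: [-10.1, 5.8, 29.9]
gripper_width: 0.281
```

>>> move_arm(steps=[{"fingers":20,"translation":[0,0,-4],"turn":0.0},{"fingers":20,"translation":[0,0,-4],"turn":0}])

```text
t: 14.45
eef_pos: [0.5423, -0.2458, 0.1067]
tool_rot: [-0.003, 0.729, -0.685, -0.002]
contact_force: [-34.9, 20.0, 97.6]
gripper_width: 0.282
```

>>> move_arm(steps=[{"fingers":20,"translation":[0,0,9],"turn":0.0}])

```text
t: 14.58
eef_pos: [0.5435, -0.2463, 0.1102]
tool_rot: [-0.001, 0.729, -0.685, 0.002]
contact_force: [0.2, 0.7, -6.7]
gripper_width: 0.283
```

```bash
python3 look.py b7
python3 - <<'E'
from h import *
b=cv2.imread("pics/scene_b7.png");A=crop(b,100,260,240,400,4.2)
cv2.imwrite("pics/b7.png",A)
a=cv2.imread("pics/top_b7.png");A=crop(a,390,195,490,310,5)
cv2.imwrite("pics/b7t.png",A)
E
```

```text
14.675 [ 0.54365832 -0.24524145  0.10877967] [ 0.58119592  1.08622107 -6.7071101 ] [-6.94148155e-04  7.29255363e-01 -6.84240411e-01  1.09233146e-03]
```

View pics/b7.png

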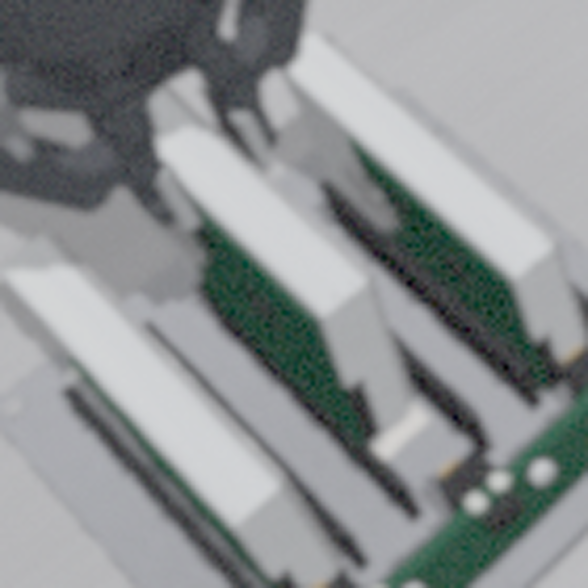

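View pics/b7t.png

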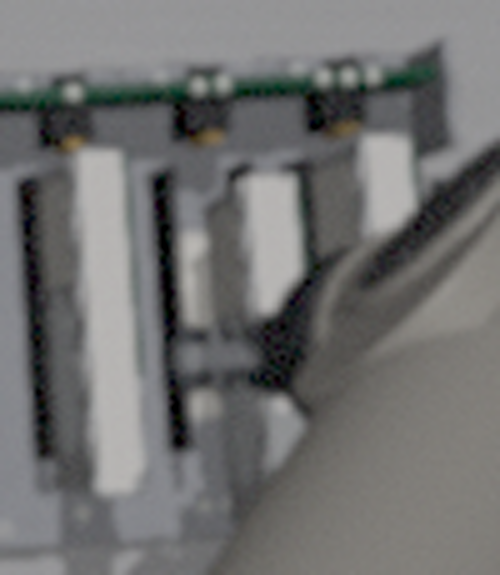

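>>> move_arm(steps=[{"fingers":20,"translation":[0,2,0],"turn":0.0},{"fingers":20,"translation":[0,0,-1],"turn":0}])

```text
t: 14.92
eef_pos: [0.5428, -0.2426, 0.1068]
tool_rot: [0.0, 0.729, -0.684, -0.0]
contact_force: [-3.8, 2.1, 9.8]
gripper_width: 0.281
```

>>> move_arm(steps=[{"fingers":20,"translation":[0,0,-2],"turn":0.0}])

```text
t: 15.05
eef_pos: [0.543, -0.2428, 0.1066]
tool_rot: [-0.001, 0.729, -0.684, -0.001]
contact_force: [-10.8, 7.5, 32.6]
gripper_width: 0.283
```

Run:
```python
from h import *
s=get_obs();print(s["t"],s["eef_pos"],s["contact_force"],s["torque"],s["tool_rot"])
```

```text
15.05 [ 0.54298987 -0.24280639  0.10657317] [-10.83537014   7.48084465  32.5597498 ] [ 1.64167421  2.32959215 -0.0499054 ] [-7.00560016e-04  7.29298042e-01 -6.84195591e-01 -5.18324351e-04]
```

>>> move_arm(steps=[{"fingers":20,"translation":[0,0,6],"turn":0.0}])

```text
t: 15.18
eef_pos: [0.5425, -0.2425, 0.1103]
tool_rot: [0.0, 0.729, -0.684, -0.001]
contact_force: [0.5, -0.8, -7.4]
gripper_width: 0.278
```

Run:
```python
from h import *
s=get_obs();print(s["t"],s["eef_pos"],s["contact_force"],s["torque"],s["tool_rot"])
```

```text
15.175 [ 0.54245627 -0.24252776  0.11027663] [ 0.52238346 -0.82908868 -7.40563706] [ 0.0426349  -0.00354962 -0.00389035] [ 2.08060903e-04  7.29347542e-01 -6.84143158e-01 -5.08531052e-04]
```

>>> move_arm(steps=[{"fingers":20,"translation":[0,2.5,0],"turn":0.0},{"fingers":20,"translation":[0,0,-3.5],"turn":0}])

```text
t: 15.42
eef_pos: [0.5427, -0.2396, 0.1064]
tool_rot: [0.0, 0.73, -0.684, -0.0]
contact_force: [-1.1, -0.0, -6.8]
gripper_width: 0.287
```

>>> move_arm(steps=[{"fingers":20,"translation":[0,0,-1.5],"turn":0.0}])

```text
t: 15.55
eef_pos: [0.5423, -0.2399, 0.1047]
tool_rot: [0.0, 0.729, -0.684, -0.001]
contact_force: [-0.1, 0.3, -5.9]
gripper_width: 0.283
```

```bash
python3 look.py b8
python3 - <<'E'
from h import *
s=get_obs();print(s["torque"])
b=cv2.imread("pics/scene_b8.png");A=crop(b,100,260,240,400,4.2)
cv2.imwrite("pics/b8.png",A)
E
```

```text
15.65 [ 0.54236895 -0.24020969  0.10502359] [-0.08808339  0.25112344 -6.1017377 ] [ 3.49637323e-04  7.29299798e-01 -6.84194032e-01 -4.57603625e-04]
[-0.02224263  0.02247583  0.05630382]
```

View pics/b8.png

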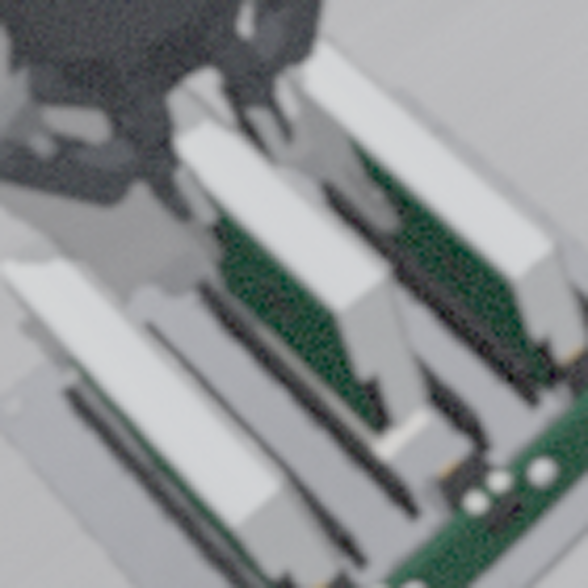

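>>> move_arm(steps=[{"fingers":20,"translation":[0,0,-3],"turn":0.0}])

```text
t: 15.78
eef_pos: [0.5429, -0.2402, 0.1027]
tool_rot: [-0.0, 0.729, -0.684, -0.0]
contact_force: [-0.0, 0.9, -5.8]
gripper_width: 0.281
```

>>> move_arm(steps=[{"fingers":20,"translation":[0,0,-3],"turn":0.0}])

```text
t: 15.9
eef_pos: [0.5428, -0.2401, 0.0994]
tool_rot: [-0.0, 0.729, -0.684, -0.0]
contact_force: [0.5, 1.3, -5.3]
gripper_width: 0.286
```

>>> move_arm(steps=[{"fingers":20,"translation":[0,0.5,-5],"turn":0.0}])

```text
t: 16.02
eef_pos: [0.5429, -0.2399, 0.0945]
tool_rot: [-0.0, 0.729, -0.684, 0.0]
contact_force: [-0.3, 0.8, -5.9]
gripper_width: 0.284
```

>>> move_arm(steps=[{"fingers":20,"translation":[0,0,-5],"turn":0.0}])

```text
t: 16.15
eef_pos: [0.5427, -0.24, 0.0893]
tool_rot: [0.0, 0.729, -0.684, 0.0]
contact_force: [-0.9, -0.5, -6.3]
gripper_width: 0.283
```

>>> move_arm(steps=[{"fingers":20,"translation":[0,0,-5],"turn":0.0}])

```text
t: 16.27
eef_pos: [0.5427, -0.2399, 0.0843]
tool_rot: [0.0, 0.729, -0.684, -0.0]
contact_force: [0.0, 0.7, -6.5]
gripper_width: 0.28
```

>>> move_arm(steps=[{"fingers":20,"translation":[0,0,-5],"turn":0.0},{"fingers":20,"translation":[0,0,-4],"turn":0.0}])

```text
t: 16.52
eef_pos: [0.5427, -0.2399, 0.0753]
tool_rot: [0.0, 0.729, -0.684, -0.0]
contact_force: [1.4, -0.4, -7.3]
gripper_width: 0.282
```

>>> move_arm(steps=[{"fingers":20,"translation":[0,0,-2],"turn":0.0}])

```text
t: 16.65
eef_pos: [0.5427, -0.2399, 0.0734]
tool_rot: [0.0, 0.729, -0.684, -0.0]
contact_force: [-0.4, 0.6, -6.7]
gripper_width: 0.284
```

>>> move_arm(steps=[{"fingers":20,"translation":[0,0,-1.5],"turn":0.0}])

```text
t: 16.77
eef_pos: [0.5423, -0.2401, 0.0723]
tool_rot: [0.0, 0.729, -0.684, -0.0]
contact_force: [-4.6, 0.5, 1.9]
gripper_width: 0.286
```

>>> move_arm(newtons=100, steps=[{"fingers":20,"translation":[0,0,0.9],"turn":0.0},{"fingers":20,"translation":[4,0.2,0],"turn":0.0},{"fingers":20,"translation":[5,0.3,0],"turn":0.0}])

```text
t: 17.15
eef_pos: [0.5523, -0.2391, 0.0731]
tool_rot: [-0.0, 0.729, -0.684, 0.0]
contact_force: [-0.1, -0.2, -5.3]
gripper_width: 0.267
```

>>> move_arm(steps=[{"fingers":20,"translation":[5,0.3,0],"turn":0.0},{"fingers":20,"translation":[5,0.3,0],"turn":0.0}])

```text
t: 17.4
eef_pos: [0.5613, -0.2387, 0.0732]
tool_rot: [0.0, 0.729, -0.684, -0.001]
contact_force: [-5.6, 1.4, 0.6]
gripper_width: 0.271
```

>>> move_arm(steps=[{"fingers":20,"translation":[2,0.1,0.4],"turn":0.0}])

```text
t: 17.52
eef_pos: [0.564, -0.2385, 0.0734]
tool_rot: [-0.0, 0.729, -0.684, -0.0]
contact_force: [-1.4, 1.4, -6.0]
gripper_width: 0.269
```

>>> move_arm(steps=[{"fingers":20,"translation":[2,0.1,0],"turn":0.0}])

```text
t: 17.65
eef_pos: [0.5661, -0.2383, 0.0733]
tool_rot: [-0.0, 0.729, -0.684, 0.0]
contact_force: [-1.3, -0.1, -5.0]
gripper_width: 0.268
```

>>> move_arm(steps=[{"fingers":20,"translation":[1.5,0.1,0.1],"turn":0.0},{"fingers":20,"translation":[1.5,0.1,0],"turn":0.0}])

```text
t: 17.9
eef_pos: [0.5688, -0.2381, 0.0734]
tool_rot: [-0.0, 0.729, -0.684, -0.0]
contact_force: [-1.6, 0.2, -6.6]
gripper_width: 0.267
```

>>> move_arm(steps=[{"fingers":20,"translation":[1.5,0.1,0.1],"turn":0.0},{"fingers":20,"translation":[1.5,0.1,0],"turn":0.0}])

```text
t: 18.15
eef_pos: [0.5718, -0.2379, 0.0736]
tool_rot: [-0.0, 0.729, -0.684, -0.0]
contact_force: [-2.1, 1.7, -6.0]
gripper_width: 0.269
```

```bash
python3 look.py c1
python3 - <<'E'
from h import *
b=cv2.imread("pics/scene_c1.png");A=crop(b,100,260,240,400,4.2)
cv2.imwrite("pics/c1.png",A)
E
```

```text
18.25 [ 0.57197803 -0.23793082  0.07363909] [-1.07846351  2.47425456 -5.85283727] [-1.06769827e-04  7.29359514e-01 -6.84130604e-01 -6.41341908e-05]
```

View pics/c1.png

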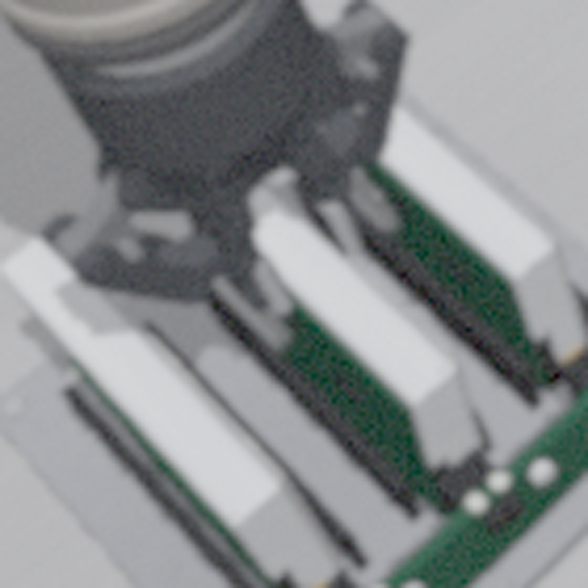

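>>> move_arm(steps=[{"fingers":20,"translation":[1,0.2,0],"turn":0.0},{"fingers":20,"translation":[1,0.2,0],"turn":0.0},{"fingers":20,"translation":[1,0.1,0],"turn":0.0}])

```text
t: 18.62
eef_pos: [0.5731, -0.2379, 0.0736]
tool_rot: [0.001, 0.729, -0.684, -0.001]
contact_force: [-7.5, 1.6, -1.6]
gripper_width: 0.266
```

>>> move_arm(steps=[{"fingers":20,"translation":[1,0.1,0],"turn":0.0},{"fingers":20,"translation":[1,0.1,0],"turn":0.0}])

```text
t: 18.88
eef_pos: [0.5737, -0.238, 0.0736]
tool_rot: [0.001, 0.729, -0.685, -0.002]
contact_force: [-10.8, 2.1, 1.4]
gripper_width: 0.266
```

>>> move_arm(steps=[{"fingers":20,"translation":[1,0.1,0.3],"turn":0.0},{"fingers":20,"translation":[1,0.1,0],"turn":0.0}])

```text
t: 19.12
eef_pos: [0.5757, -0.2379, 0.0739]
tool_rot: [0.001, 0.729, -0.685, -0.002]
contact_force: [-10.2, 2.2, 1.5]
gripper_width: 0.269
```

>>> move_arm(steps=[{"fingers":20,"translation":[1,0.1,0.2],"turn":0.0},{"fingers":20,"translation":[1,0.1,0],"turn":0.0}])

```text
t: 19.38
eef_pos: [0.5777, -0.2377, 0.0741]
tool_rot: [0.001, 0.729, -0.685, -0.002]
contact_force: [-8.8, 1.8, 0.5]
gripper_width: 0.267
```

>>> move_arm(steps=[{"fingers":20,"translation":[1,0.1,0.1],"turn":0.0},{"fingers":20,"translation":[1,0.1,0],"turn":0.0}])

```text
t: 19.62
eef_pos: [0.5797, -0.2375, 0.0742]
tool_rot: [0.001, 0.729, -0.685, -0.002]
contact_force: [-9.5, 1.7, -0.5]
gripper_width: 0.266
```

```bash
python3 look.py c2
python3 - <<'E'
from h import *
b=cv2.imread("pics/scene_c2.png");A=crop(b,100,260,240,400,4.2)
cv2.imwrite("pics/c2.png",A)
E
```

```text
19.725 [ 0.57988442 -0.23750557  0.07413544] [-8.31260387  2.51499166 -0.64963337] [ 0.00125988  0.72879384 -0.68472932 -0.00192747]
```

View pics/c2.png

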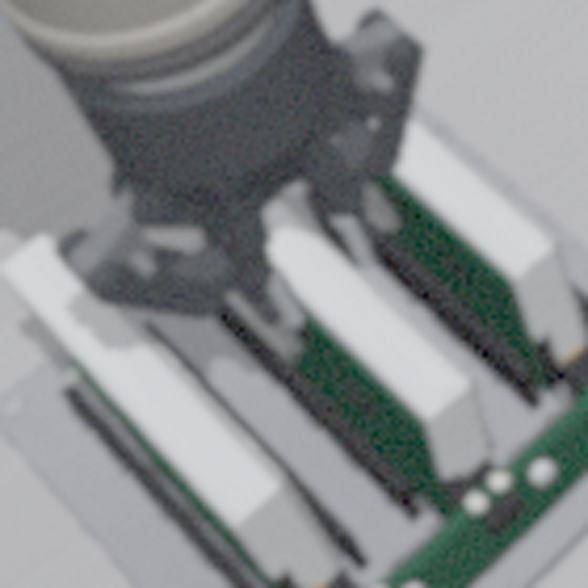

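>>> move_arm(steps=[{"fingers":20,"translation":[1,0.1,0],"turn":0.0},{"fingers":20,"translation":[0.5,0,0],"turn":0.0}])

```text
t: 19.98
eef_pos: [0.5813, -0.2374, 0.0742]
tool_rot: [0.001, 0.729, -0.685, -0.002]
contact_force: [-10.1, 2.3, 0.0]
gripper_width: 0.263
```

>>> move_arm(steps=[{"fingers":20,"translation":[1,0.1,0],"turn":0.0},{"fingers":20,"translation":[0.5,0,0],"turn":0.0}])

```text
t: 20.23
eef_pos: [0.5817, -0.2374, 0.0741]
tool_rot: [0.002, 0.729, -0.685, -0.003]
contact_force: [-12.2, 1.4, 2.9]
gripper_width: 0.268
```

>>> move_arm(steps=[{"fingers":20,"translation":[1,0.1,0],"turn":0.0},{"fingers":20,"translation":[1,0,0],"turn":0.0}])

```text
t: 20.48
eef_pos: [0.5818, -0.2375, 0.0741]
tool_rot: [0.002, 0.728, -0.685, -0.004]
contact_force: [-19.4, 2.7, 8.7]
gripper_width: 0.272
```

>>> move_arm(steps=[{"fingers":20,"translation":[1.5,0.1,0],"turn":0.0},{"fingers":20,"translation":[1.5,0,0],"turn":0.0}])

```text
t: 20.72
eef_pos: [0.582, -0.2379, 0.0741]
tool_rot: [0.004, 0.728, -0.686, -0.006]
contact_force: [-26.6, 4.7, 15.0]
gripper_width: 0.269
```

>>> move_arm(steps=[{"fingers":20,"translation":[-2.5,0,-0.3],"turn":0.0},{"fingers":20,"translation":[-2.5,0,0],"turn":0.0}])

```text
t: 20.98
eef_pos: [0.5817, -0.2375, 0.074]
tool_rot: [0.002, 0.728, -0.685, -0.002]
contact_force: [-9.3, 1.1, -0.8]
gripper_width: 0.271
```

>>> move_arm(newtons=20, steps=[{"fingers":26,"translation":[-1,0,0],"turn":0.0},{"fingers":36,"translation":[0,0,0],"turn":0.0},{"fingers":40,"translation":[0,0,0],"turn":0.0},{"fingers":40,"translation":[0,0,0],"turn":0.0}])

```text
t: 21.48
eef_pos: [0.5859, -0.2367, 0.0746]
tool_rot: [-0.0, 0.729, -0.684, 0.001]
contact_force: [-0.5, -0.3, 0.8]
gripper_width: 0.465
```

```bash
python3 look.py c3
python3 - <<'E'
from h import *
b=cv2.imread("pics/scene_c3.png");A=crop(b,100,260,240,400,4.2)
cv2.imwrite("pics/c3.png",A)
E
```

```text
21.575 [ 0.58543676 -0.23653291  0.07432005] [0.09582727 0.02988213 0.22601713] [-2.04976943e-04  7.29438184e-01 -6.84046498e-01  5.30361239e-04]
```

View pics/c3.png

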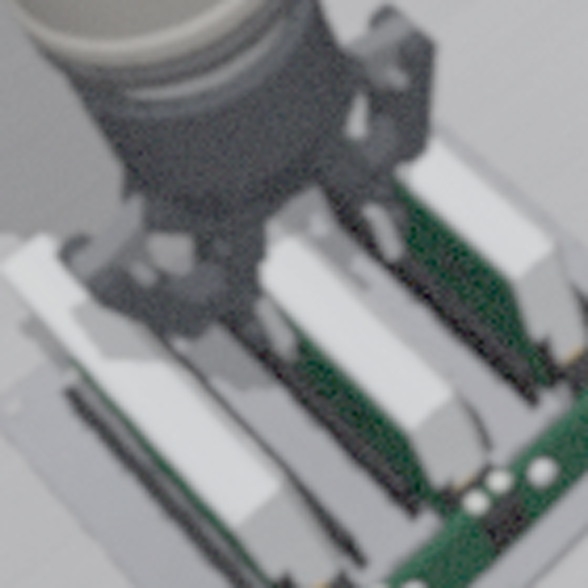

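>>> move_arm(steps=[{"fingers":40,"translation":[0,0,8],"turn":0.0},{"fingers":40,"translation":[0,0,30],"turn":0.0},{"fingers":40,"translation":[0,0,40],"turn":0.0},{"fingers":40,"translation":[0,0,40],"turn":0.0},{"fingers":40,"translation":[-8,40,0],"turn":0.0},{"fingers":40,"translation":[-8,50,0],"turn":0.0},{"fingers":40,"translation":[-8,50,0],"turn":0.0}])

```text
t: 22.45
eef_pos: [0.5606, -0.0953, 0.1927]
tool_rot: [-0.0, 0.729, -0.684, 0.0]
contact_force: [0.8, -0.5, -0.2]
gripper_width: 0.468
```

```bash
python3 look.py c4
python3 - <<'E'
from h import *
b=cv2.imread("pics/scene_c4.png");A=crop(b,100,260,240,400,4.2)
cv2.imwrite("pics/c4.png",A)
b=cv2.imread("pics/top_c4.png");A=crop(b,375,190,485,310,5)
cv2.imwrite("pics/c4t.png",A)
E
```

```text
22.55 [ 0.56080377 -0.08937997  0.19178047] [0.09394146 0.45414964 0.26717146] [-0.00104321  0.73231766 -0.6809604  -0.00163721]
```

View pics/c4.png

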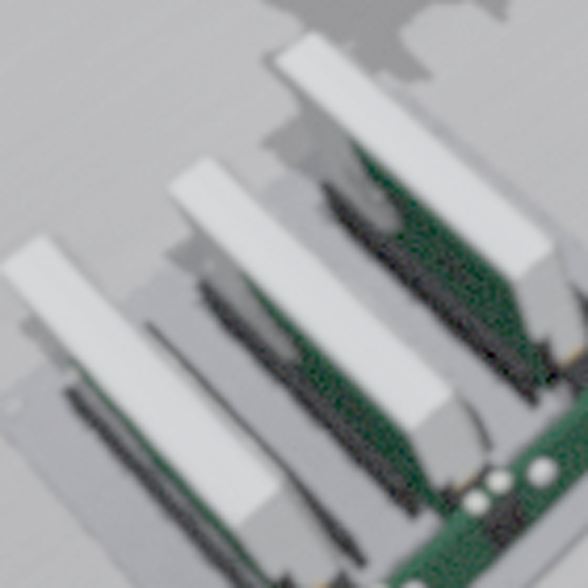

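View pics/c4t.png

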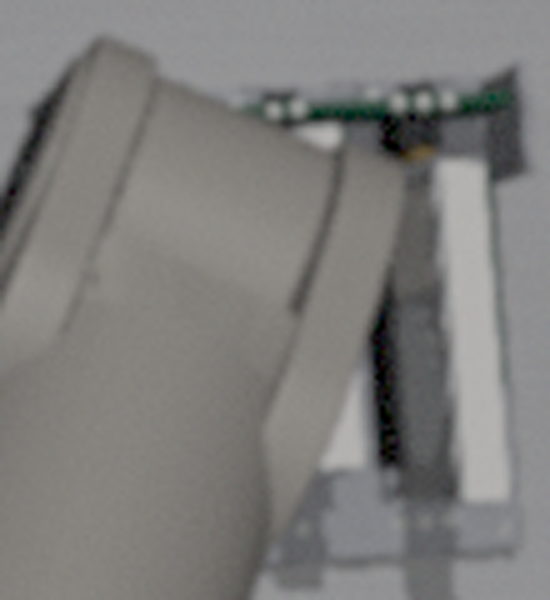

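Run:
```python
from h import *
from scipy.spatial.transform import Rotation as Q
h=np.array([.0735,.013,.051])
L=[(1,-1,1),(1,1,1),(-1,-1,1),(-1,1,1)]
def run(px,name):
    q=[(100+u/4.2,260+v/4.2) for u,v in px]
    def f(p):
        c=np.array([p[0],p[1],.063]);R=Q.from_euler("ZYX",[p[2],0,p[3]]).as_matrix()
        return np.r_[np.concatenate([proj("scene",c+R@(np.array(l)*h))[0]-qq for l,qq in zip(L,q)]),p[3]*.1]
    r=least_squares(f,[.58,-.24,.06,0]);print(name,np.round(r.x,4),np.round(r.fun,1))
run([(413,432),(452,397),(170,185),(208,155)],"mine")
run([(515,280),(552,247),(276,62),(318,32)],"left")
run([(237,525),(283,485),(2,268),(42,235)],"right")
```

```text
mine [ 0.5828 -0.2639  0.0632 -0.4522] [-2.3 -0.6  2.4 -0.2 -2.7 -0.3  2.7  1.2 -0. ]
left [ 0.562  -0.1974  0.061  -0.3388] [-1.6  0.1  2.5  0.2 -2.1 -0.9  1.2  0.4 -0. ]
right [ 0.5696 -0.3254  0.0767 -0.4453] [-2.  -0.3  2.7  0.1 -3.5 -0.6  3.   0.7 -0. ]
```

Run:
```python
from h import *
from scipy.spatial.transform import Rotation as Q
h=np.array([.0735,.011,.051])
L=[(1,-1,1),(1,1,1),(-1,-1,1),(-1,1,1)]
def run(px,name):
    q=[(100+u/4.2,260+v/4.2) for u,v in px]
    def f(p):
        c=np.array([p[0],p[1],p[3]]);R=Q.from_euler("ZYX",[p[2],0,0]).as_matrix()
        return np.r_[np.concatenate([proj("scene",c+R@(np.array(l)*h))[0]-qq for l,qq in zip(L,q)]),(p[3]-.063)*500]
    r=least_squares(f,[.58,-.24,.06,.063]);print(name,np.round(r.x,4),np.round(r.fun,1))
run([(413,432),(452,397),(170,185),(208,155)],"mine")
run([(515,280),(552,247),(276,62),(318,32)],"left")
run([(237,525),(283,485),(2,268),(42,235)],"right")
```

```text
mine [ 0.5842 -0.2422  0.0577  0.0627] [-1.3  1.   1.3 -1.1 -1.3  0.8  1.3 -0.8 -0.2]
left [ 0.5623 -0.181   0.056   0.0623] [-0.7  1.1  1.4 -0.4 -0.8 -0.1  0.  -0.9 -0.4]
right [ 0.5705 -0.3036  0.0718  0.0622] [-0.7  1.2  1.2 -0.7 -1.8  0.4  1.2 -1.2 -0.4]
```

```bash
cat > kn.py <<'E'
from h import *
import sys
x,y,yw=map(float,sys.argv[1:4]);w=np.radians(yw)
def box(cx,cy,yaw,hx,hy,z0,z1):
    c,s=np.cos(yaw),np.sin(yaw);R=np.array([[c,-s,0],[s,c,0],[0,0,1]])
    return boxpts([cx,cy,(z0+z1)/2],R,(hx,hy,(z1-z0)/2))
o=[]
for n,f,c in (("top","pics/top0.png",(262,255,337,335)),("scene","pics/scene0.png",(240,185,325,260))):
    s=400/(c[2]-c[0]);A=crop(cv2.imread(f),*c,s)
    if len(sys.argv)>5:
        draw(A,n,box(x,y,w,.05,.05,0,.05),s,np.array(c[:2]),(0,0,255))
        draw(A,n,box(x,y,w+np.pi/4,.03,.007,.055,.088),s,np.array(c[:2]),(0,255,255))
    B=np.zeros((430,400,3),'uint8');B[:min(430,A.shape[0]),:]=A[:430,:400];o.append(B)
cv2.imwrite(sys.argv[4],np.hstack(o))
E
python3 kn.py .477 .061 10 pics/k0.png; python3 kn.py .477 .061 8 pics/k1.png 1
```

```text
(no output)
```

View pics/k0.png

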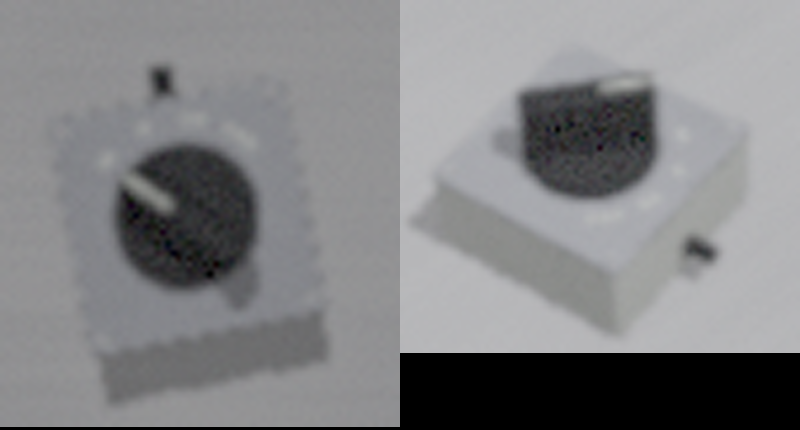

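View pics/k1.png

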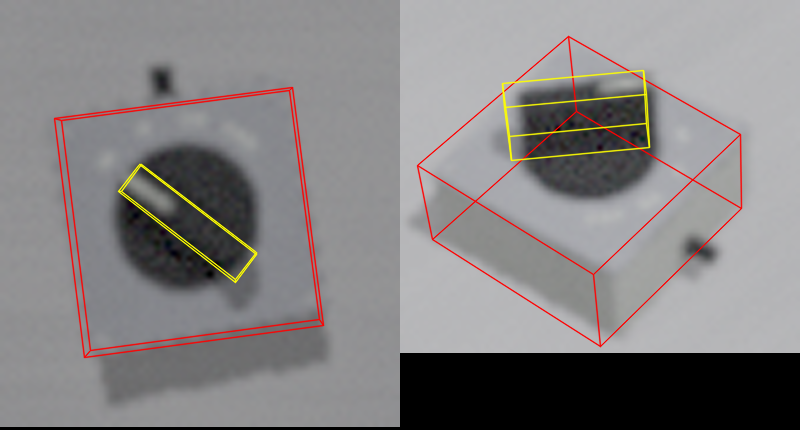

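```bash
python3 kn.py .478 .0605 11.5 pics/k2.png 1
```

```text
(no output)
```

View pics/k2.png

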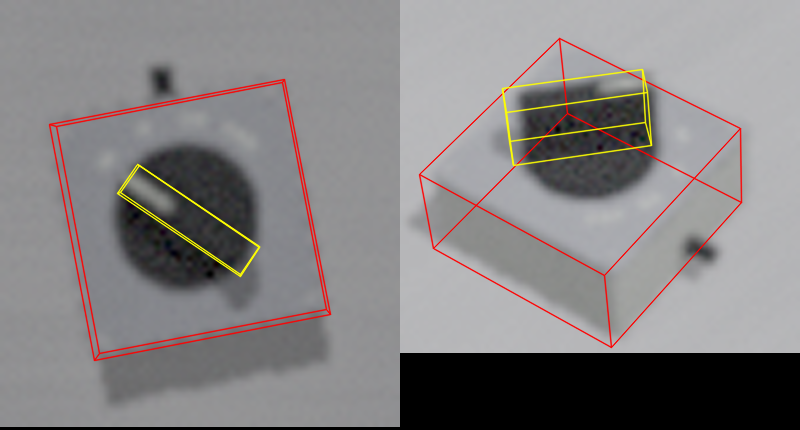

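>>> move_arm(steps=[{"fingers":45,"translation":[-14,25,-5],"turn":0.155},{"fingers":45,"translation":[-14,25,-15],"turn":0.155},{"fingers":45,"translation":[-14,25,-20],"turn":0.155},{"fingers":45,"translation":[-14,25,-20],"turn":0.155},{"fingers":45,"translation":[-15,26,-20],"turn":0.155},{"fingers":45,"translation":[-15,26,-20],"turn":0.155},{"fingers":45,"translation":[0,0,0],"turn":0}])

```text
t: 23.42
eef_pos: [0.4732, 0.0566, 0.0912]
tool_rot: [0.0, 0.959, -0.283, -0.001]
contact_force: [1.8, 0.6, 0.2]
gripper_width: 0.527
```

Run:
```python
from h import *
s=get_obs();print(s["t"],s["eef_pos"],s["contact_force"],s["tool_rot"],s["q"])
a=read_camera("scene");b=read_camera("top")
cv2.imwrite("pics/s_k3.png",a);cv2.imwrite("pics/t_k3.png",b)
cv2.imwrite("pics/k3.png",np.hstack([crop(a,225,150,325,270,4),crop(b,380,190,480,310,4)]))
```

```text
23.425 [0.47319488 0.05663573 0.09121358] [1.78205069 0.56754982 0.17035491] [ 3.22270418e-04  9.59121797e-01 -2.82990657e-01 -1.24996751e-03] [-0.71358407  0.33499313  0.55832063  2.14525241 -0.26524157  0.72945594
 -0.55418877]
```

View pics/k3.png

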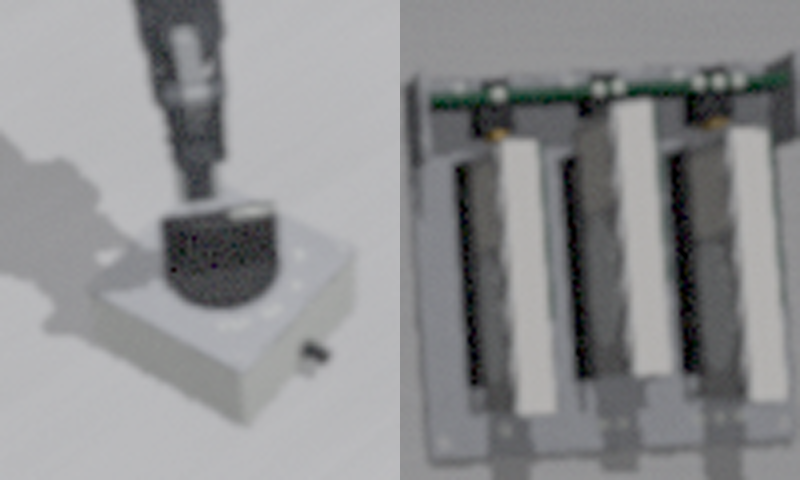

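>>> move_arm(steps=[{"fingers":45,"translation":[2,6.7,-10],"turn":-0.01},{"fingers":45,"translation":[0,0,0],"turn":0}])

```text
t: 23.78
eef_pos: [0.4771, 0.0622, 0.0816]
tool_rot: [0.0, 0.957, -0.29, -0.0]
contact_force: [0.2, -0.1, -0.2]
gripper_width: 0.524
```

```bash
cat > kl.py <<'E'
from h import *
import sys
s=get_obs();print(s["t"],s["eef_pos"],s["contact_force"],s["torque"])
a=read_camera("scene");b=read_camera("top")
cv2.imwrite(sys.argv[1],np.hstack([crop(a,240,170,310,240,5.7),crop(b,262,255,332,325,5.7)]))
E
python3 kl.py pics/k4.png
```

```text
23.775 [0.47713521 0.06215426 0.0816325 ] [ 0.16615474 -0.12088106 -0.16105287] [-0.02013601 -0.00441529  0.00181877]
```

View pics/k4.png

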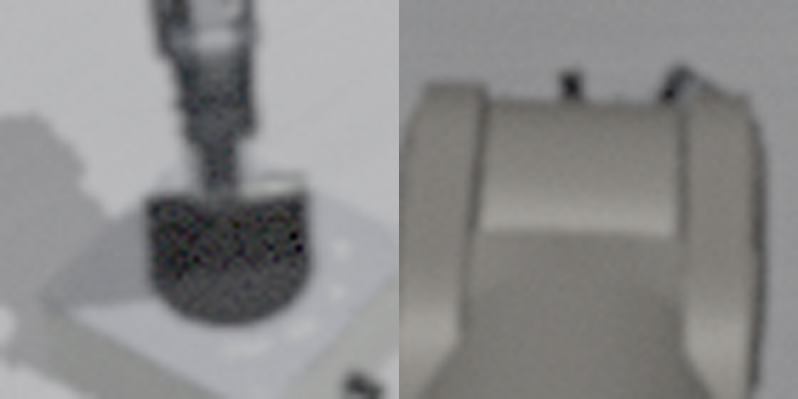

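>>> move_arm(steps=[{"fingers":45,"translation":[-1,0.5,-20],"turn":0},{"fingers":45,"translation":[0,0,-12],"turn":0}])

```text
t: 24.12
eef_pos: [0.4756, 0.0625, 0.0495]
tool_rot: [0.0, 0.957, -0.29, -0.0]
contact_force: [-0.0, -0.2, 0.4]
gripper_width: 0.529
```

>>> move_arm(steps=[{"fingers":45,"translation":[0,0,-8],"turn":0}])

```text
t: 24.25
eef_pos: [0.4757, 0.0625, 0.0415]
tool_rot: [0.0, 0.957, -0.289, -0.0]
contact_force: [-0.0, 0.0, -0.8]
gripper_width: 0.525
```

```bash
python3 kl.py pics/k5.png
```

```text
24.25 [0.47567334 0.0624809  0.04148309] [-0.02194555  0.01942651 -0.76641281] [ 0.00207045 -0.0373348   0.02240225]
```

View pics/k5.png

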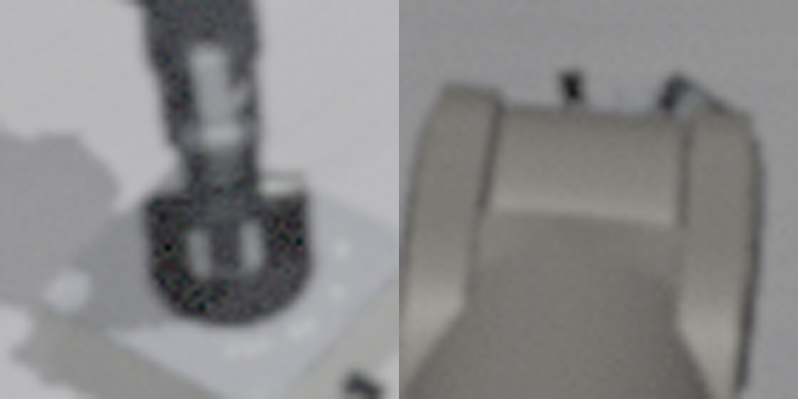

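>>> move_arm(steps=[{"fingers":40,"translation":[0,0,-4],"turn":0},{"fingers":30,"translation":[0,0,0],"turn":0},{"fingers":22,"translation":[0,0,0],"turn":0}])

```text
t: 24.72
eef_pos: [0.4759, 0.0628, 0.0382]
tool_rot: [-0.0, 0.957, -0.289, 0.0]
contact_force: [0.5, -0.2, 0.1]
gripper_width: 0.258
```

>>> move_arm(steps=[{"fingers":18,"translation":[0,0,0],"turn":0},{"fingers":16,"translation":[0,0,0],"turn":0}])

```text
t: 24.98
eef_pos: [0.4771, 0.0621, 0.0384]
tool_rot: [-0.0, 0.957, -0.29, 0.001]
contact_force: [3.0, -2.6, -0.6]
gripper_width: 0.187
```

>>> move_arm(newtons=40, steps=[{"fingers":14,"translation":[1.3,-0.9,0],"turn":0},{"fingers":8,"translation":[0,0,0],"turn":0},{"fingers":8,"translation":[0,0,0],"turn":0}])

```text
t: 25.35
eef_pos: [0.478, 0.0616, 0.0385]
tool_rot: [-0.0, 0.957, -0.29, 0.001]
contact_force: [2.7, -2.8, 6.5]
gripper_width: 0.154
```

>>> move_arm(steps=[{"fingers":8,"translation":[0.6,-0.4,1.5],"turn":0},{"fingers":8,"translation":[0,0,0],"turn":-0.1},{"fingers":8,"translation":[0.2,0.2,0],"turn":-0.12}])

```text
t: 25.72
eef_pos: [0.4774, 0.0619, 0.0386]
tool_rot: [0.0, 0.919, -0.394, -0.0]
contact_force: [5.1, -0.4, -10.7]
gripper_width: 0.156
```

>>> move_arm(steps=[{"fingers":8,"translation":[1,0.2,-1],"turn":-0.12},{"fingers":8,"translation":[0.4,0.3,0],"turn":-0.12}])

```text
t: 25.98
eef_pos: [0.477, 0.0626, 0.0385]
tool_rot: [0.001, 0.865, -0.502, -0.002]
contact_force: [-6.6, -1.6, 13.4]
gripper_width: 0.151
```

>>> move_arm(steps=[{"fingers":8,"translation":[0.4,0.3,0],"turn":-0.12},{"fingers":8,"translation":[0.4,0.3,0],"turn":-0.12}])

```text
t: 26.22
eef_pos: [0.4767, 0.0632, 0.0384]
tool_rot: [0.001, 0.799, -0.601, -0.003]
contact_force: [-9.0, -0.5, 16.3]
gripper_width: 0.145
```

>>> move_arm(steps=[{"fingers":8,"translation":[-1.3,0.3,0.8],"turn":-0.115},{"fingers":8,"translation":[0,0.3,0],"turn":-0.115},{"fingers":8,"translation":[0,0.2,0],"turn":-0.115}])

```text
t: 26.6
eef_pos: [0.4765, 0.0642, 0.0386]
tool_rot: [-0.001, -0.684, 0.73, 0.002]
contact_force: [-0.9, 0.2, -0.8]
gripper_width: 0.154
```

```bash
python3 kl.py pics/k6.png
```

```text
26.6 [0.47650729 0.0642404  0.03858031] [-0.88813286  0.20595419 -0.84876458] [-0.07506048  0.20112053  0.07339532]
```

View pics/k6.png

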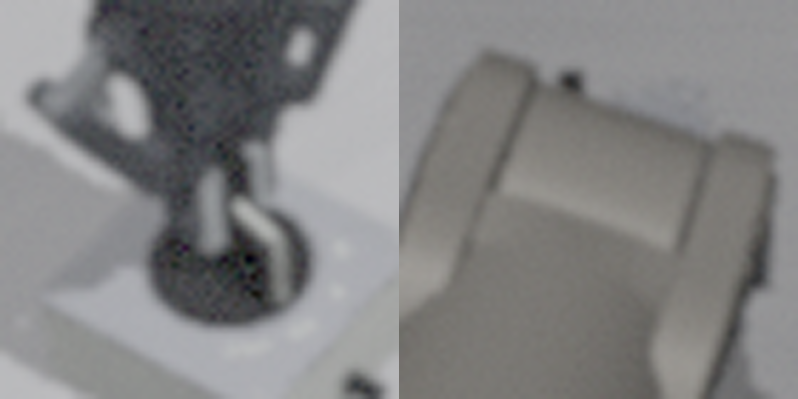

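>>> move_arm(newtons=20, steps=[{"fingers":18,"translation":[0,0,0],"turn":0},{"fingers":30,"translation":[0,0,0],"turn":0},{"fingers":40,"translation":[0,0,0],"turn":0},{"fingers":45,"translation":[0,0,20],"turn":0},{"fingers":45,"translation":[0,0,40],"turn":0},{"fingers":45,"translation":[0,0,50],"turn":0},{"fingers":45,"translation":[0,45,40],"turn":0},{"fingers":45,"translation":[0,55,0],"turn":0},{"fingers":45,"translation":[0,55,0],"turn":0},{"fingers":45,"translation":[0,40,0],"turn":0}])

```text
t: 27.95
eef_pos: [0.4783, 0.2615, 0.1894]
tool_rot: [0.0, -0.686, 0.727, 0.0]
contact_force: [0.6, -0.5, -0.7]
gripper_width: 0.526
```

Run:
```python
from h import *
s=get_obs();print(s["t"],s["eef_pos"],s["contact_force"])
a=read_camera("scene");b=read_camera("top")
cv2.imwrite("pics/s_e.png",a);cv2.imwrite("pics/t_e.png",b)
cv2.imwrite("pics/e1.png",np.hstack([crop(a,240,180,320,255,4.9),crop(b,262,255,337,330,4.9)]))
cv2.imwrite("pics/e2.png",np.hstack([crop(a,90,260,270,440,2.2),crop(b,375,190,485,310,3.3)]))if 0 else None
cv2.imwrite("pics/e3.png",crop(b,120,150,520,340,2))
```

```text
27.95 [0.47833555 0.26154801 0.18941438] [ 0.6149685  -0.48173102 -0.65840814]
```

View pics/e1.png

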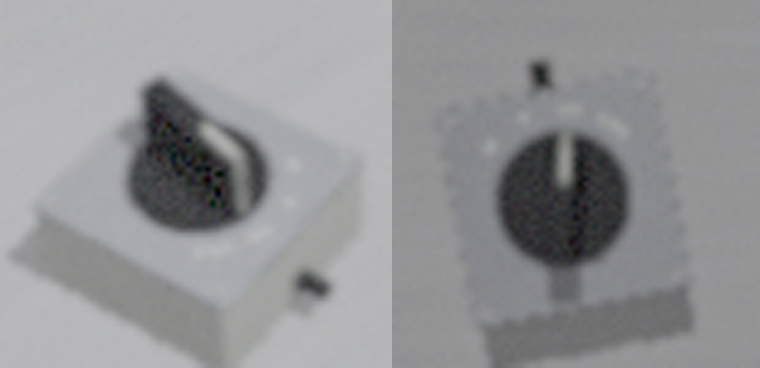

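View pics/e3.png

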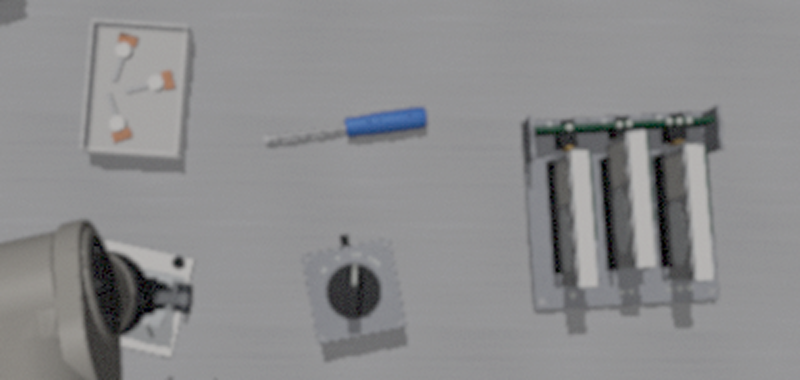

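Run:
```python
from h import *
a=cv2.imread("pics/s_e.png");b=cv2.imread("pics/t_e.png")
cv2.imwrite("pics/e4.png",crop(b,378,195,488,260,7))
cv2.imwrite("pics/e5.png",crop(a,165,325,275,425,6))
Rz=cv2.Rodrigues(np.array([0,0,.058]))[0]
```

```text
(no output)
```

View pics/e4.png

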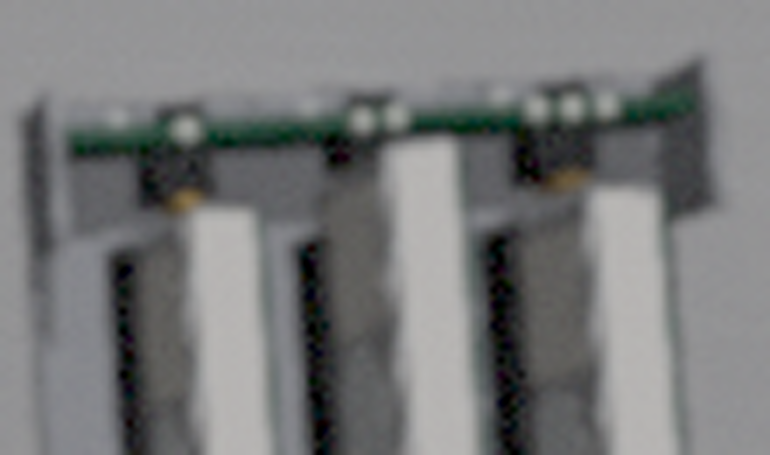

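View pics/e5.png

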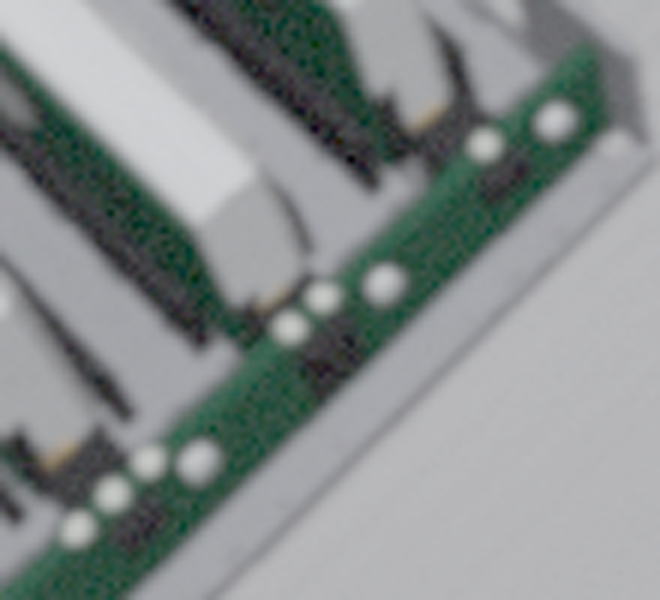

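Run:
```python
from h import *
for z in(.05,.058):
    P=np.array([atz("scene",(165+u/6,325+v/6),z) for u,v in((430,115),(270,300),(62,455))])
    d=np.array([np.cos(.058),np.sin(.058)]);e=np.array([-d[1],d[0]])
    print(z,np.round(P[:,:2]@d,4),np.round(P[:,:2]@e,4))
```

```text
0.05 [0.632  0.6405 0.6333] [-0.2131 -0.2764 -0.3377]
0.058 [0.6357 0.6442 0.637 ] [-0.2149 -0.2774 -0.338 ]
```

```bash
python3 -c "
from station import *
print(get_obs()['contact_force'],get_obs()['joint_vel'].round(3));print(hand_in())"
```

```text
[0.47297233 0.22339198 0.11971147] [ 0.038 -0.029  0.066  0.054  0.046 -0.003  0.032]
the job is handed in; nothing more can be done
None
```

The drive is docked in the middle bay with its connector pushed home. The knob is at two dots (middle bay), and the job was handed in at about 28 s with the gripper clear. `hand_in` reports no verdict, so the checks below are my own measurements.

**Drive out of the cradle:** I gripped it at 20 N and drew it up the slope. Wrist forces read under 8 N each way, but I had no direct reading of the drive-cradle force. It turned upright in the jaws as it came clear.

**Docking:** I pushed it steadily back at about 10 N until it hit a firm stop, then held 26 N with no further movement.

**Last checks:**
- **Connector:** in the images, the middle one sits about 7.9 mm farther back than its neighbours.
- **Drive:** its centre is about 21 mm behind the card's middle and within about 1 mm of mid-bay. It looks upright; its lean could not be measured precisely.
- **Knob:** the picture gives roughly 57° of turn against a target of 60°, inside the ±6.9° allowed.
- **Parked drives, screwdriver and tray:** they look undisturbed in the final picture, but I did not measure them against their starting positions.

**What went wrong or disagreed:**
- **Rail contact:** while lowering into the bay, the drive came down on the right-hand rail. The wrist force reached 98 N (limit 120 N) before I backed off, moved it 4.5 mm to the left and lowered it again without contact.
- **Gripper position:** the fingertips sat about 35 mm higher and about 3 mm to one side of the reported TCP, so I worked from the pictures and the feel of contact.

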